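# Weigh the filler on the hook balance and set the hardener dose

## Task

Put every tub of filler on the bench into the grey carry caddy, then hang the caddy by its orange handle on the spring balance's hook, letting it down gently so that the balance never hits its end stop, and leave it alone until it hangs still. While it is still hanging, turn the hardener dispenser's blue sleeve to the number nearest to the balance's pointer and let go of it; then lift the caddy off the hook and stand it, tubs inside, on the middle of the round mixing mat, with the sleeve left at that number. Leave the other things on the bench where they are and keep the caddy from tipping over.

Things in the scene. Friction and masses are not known exactly. Their poses are not given: they have to be found in the camera images.
- tub_a: white screw-lid tub of boat filler with a yellow band and a red lid, 50 dia x 52 high, standing upright; 90 to 145 g, differing from tub to tub. Origin at the centre of its underside, z up. Not every tub is there in every run.
- tub_b: white screw-lid tub of boat filler with a yellow band and a red lid, 50 dia x 52 high, standing upright; 90 to 145 g, differing from tub to tub. Origin at the centre of its underside, z up. Not every tub is there in every run.
- tub_c: white screw-lid tub of boat filler with a yellow band and a red lid, 50 dia x 52 high, standing upright; 90 to 145 g, differing from tub to tub. Origin at the centre of its underside, z up. Not every tub is there in every run.
- tub_d: white screw-lid tub of boat filler with a yellow band and a red lid, 50 dia x 52 high, standing upright; 90 to 145 g, differing from tub to tub. Origin at the centre of its underside, z up. Not every tub is there in every run.
- tub_e: white screw-lid tub of boat filler with a yellow band and a red lid, 50 dia x 52 high, standing upright; 90 to 145 g, differing from tub to tub. Origin at the centre of its underside, z up. Not every tub is there in every run.
- caddy: grey tote tray 172 (x) x 148 (y), floor 4 and walls 4 thick, 24 high; two cross walls, 4 thick, 24 high, at x = +-20 and a 17 high rib at y = 0 make four pockets 60 x 68, one tub each (good tub centres x = +-52, y = +-42). Over the gap between the cross walls stands an orange loop handle, in the y-z plane. 350 g empty. Origin at the centre of its underside, z up.
- caddy_bar (a point): middle of the underside of the orange handle's bar, 120 above the caddy's origin, axes as the caddy's; the hook bears here. Bar 12 dia along y, top 132 up. It joins two posts, 12 (x) x 8 (y), at y = +-20 (48 over their outsides), floor to 128 up: grip across both, closing along y. The loop is open for a hook along x: 32 wide, 4 to 120 up.
- hook_seat (a point): top of the steel strip (16 wide, 4 thick) in the dip of the balance's hook, where a bar rests; 235 above the bench unloaded, sinks with the load. +x runs from the tip to the shank. The tip is 20 to the -x side and ends 24 above the seat. On the +x side the strip runs level, 5 higher than the dip, then rises as the shank, 90 from the dip.
- stand: stand of the spring balance; origin under its post (18 dia, 445 high), which is 135 from the hook's dip on the hook's +x side; axes parallel to the hook's. Foot plate 100 x 160 x 12. The balance tube, 30 dia, lower end 305 above the bench, and beside it (+y) the white scale plate stand over the shank, 90 from the dip.
- balance (a joint): travel of hook and red pointer, downwards, m: 0 unloaded, end stop at 0.080. Tared for the empty caddy: it stays at 0 until 350 g are carried, then it sinks 0.010 per 100 g of tubs, which is one number on its white two-sided scale plate (0 at the top, 6 the lowest numbered). Lightly damped: it bobs for some 2 s after a load is let go.
- mat: round dark rubber mixing mat, 210 dia x 2 thick, fixed; origin at the centre of its underside
- dispenser: hardener dispenser, fixed: brown bottle 84 dia, black neck and white numbered dial, 90 dia, top of the dial 92 above the bench; the blue dose sleeve turns on top of it. Origin at the centre of its underside; number 0 is on its -x side, a 4 thick spout on its +x side below the dial.
- dose (a joint): turn of the dispenser's blue dose sleeve, rad: grows clockwise seen from above; number = value / 0.45 (0 at 0, 1 at 0.45, ... 6 at 2.70), stops just past 0 and 6. It clicks into a detent at each number (about 0.09 N m to turn past a click) and pulls itself into the nearest one when let go.
- dose_grip (a point): on the upright axis of the blue sleeve, at the height to grip: the sleeve is 40 dia and reaches from 15 below this point to 16 above it; a 16 dia black cap on top ends 28 above it. The white dial's top is 17 below it. The point's -x side bears the sleeve's red index, which points at the set number.
- resin_tin: closed resin tin, 104 dia x 118 high; not part of the job. Origin at the centre of its underside.
- dropper: small white dropper bottle, 30 dia x 66 high; not part of the job. Origin at the centre of its underside.
- screwdriver: black-handled screwdriver lying on the bench, 200 long, handle 26 dia; not part of the job. Origin under its middle, x along it towards the tip.
- stir_stick: wooden stir stick lying flat, 220 x 22 x 5; not part of the job. Origin at the centre of its underside.
- spreader: tan plastic spreader card lying flat, 100 x 85 x 4; not part of the job. Origin at the centre of its underside.
- mix_cup: clear mixing cup, 76 dia x 75 high; not part of the job. Origin at the centre of its underside.
- tape_roll: roll of masking tape lying flat, 104 dia x 25 high; not part of the job. Origin at the centre of its underside.
Not all that is in view belongs to the job. What is shaped like the tub_e but black, pink or purple is not meant.

How it is judged (in metres and radians):
On the way, in this order (a step that is already met when the one before it is completed fails the run):
1. the caddy, with every tub in it, hangs from the hook and is let go (x of tub_a in the frame of caddy between -0.085 and 0.085 m and y of tub_a in the frame of caddy between -0.073 and 0.073 m and z of tub_a in the frame of caddy between -0.004 and 0.016 m and x of tub_b in the frame of caddy between -0.085 and 0.085 m and y of tub_b in the frame of caddy between -0.073 and 0.073 m and z of tub_b in the frame of caddy between -0.004 and 0.016 m and x of tub_c in the frame of caddy between -0.085 and 0.085 m and y of tub_c in the frame of caddy between -0.073 and 0.073 m and z of tub_c in the frame of caddy between -0.004 and 0.016 m and x of tub_d in the frame of caddy between -0.085 and 0.085 m and y of tub_d in the frame of caddy between -0.073 and 0.073 m and z of tub_d in the frame of caddy between -0.004 and 0.016 m and x of tub_e in the frame of caddy between -0.085 and 0.085 m and y of tub_e in the frame of caddy between -0.073 and 0.073 m and z of tub_e in the frame of caddy between -0.004 and 0.016 m and distance between caddy_bar and hook_seat below 0.025 m and height (world z) of caddy above 0.02 m and value of joint balance above 0.01 m and contact force between each of the arm, the fingers and caddy below 0.05 N), for 0.4 s.
2. with the loaded caddy hanging untouched and still, the sleeve is set to the number nearest to the pointer (pointer within 0.7 of that number, sleeve within 0.11 rad of it) and let go, for a second (all of step 1 and velocity of joint balance between -0.012 and 0.012 m/s and linear speed of caddy below 0.03 m/s and ((value of joint balance between 0.013 and 0.027 m and value of joint dose between 0.79 and 1.01 rad) or (value of joint balance between 0.023 and 0.037 m and value of joint dose between 1.24 and 1.46 rad) or (value of joint balance between 0.033 and 0.047 m and value of joint dose between 1.69 and 1.91 rad) or (value of joint balance between 0.043 and 0.057 m and value of joint dose between 2.14 and 2.36 rad) or (value of joint balance between 0.053 and 0.067 m and value of joint dose between 2.59 and 2.81 rad)) and contact force between each of the arm, the fingers and dispenser below 0.05 N), for 1 s.
At the end, for the whole second after the job is handed in: The caddy stands level on the mat, its middle within 45 mm of the mat's, with every tub inside it, all at rest; the hook is empty and back at the top; the dose sleeve rests at one of the numbers 2 to 6 (within 0.11 rad) (x of tub_a in the frame of caddy between -0.085 and 0.085 m and y of tub_a in the frame of caddy between -0.073 and 0.073 m and z of tub_a in the frame of caddy between -0.004 and 0.016 m and x of tub_b in the frame of caddy between -0.085 and 0.085 m and y of tub_b in the frame of caddy between -0.073 and 0.073 m and z of tub_b in the frame of caddy between -0.004 and 0.016 m and x of tub_c in the frame of caddy between -0.085 and 0.085 m and y of tub_c in the frame of caddy between -0.073 and 0.073 m and z of tub_c in the frame of caddy between -0.004 and 0.016 m and x of tub_d in the frame of caddy between -0.085 and 0.085 m and y of tub_d in the frame of caddy between -0.073 and 0.073 m and z of tub_d in the frame of caddy between -0.004 and 0.016 m and x of tub_e in the frame of caddy between -0.085 and 0.085 m and y of tub_e in the frame of caddy between -0.073 and 0.073 m and z of tub_e in the frame of caddy between -0.004 and 0.016 m and linear speed of each of caddy, tub_a, tub_b, tub_c, tub_d, tub_e below 0.02 m/s and horizontal distance between caddy and mat below 0.045 m and height (world z) of caddy below 0.008 m and angle between caddy's own z axis and vertical below 0.06 rad and value of joint balance below 0.004 m and (value of joint dose between 0.79 and 1.01 rad or value of joint dose between 1.24 and 1.46 rad or value of joint dose between 1.69 and 1.91 rad or value of joint dose between 2.14 and 2.36 rad or value of joint dose between 2.59 and 2.81 rad)); the robot touches nothing.
It fails at once if the balance is driven to its end stop (hook lower than 76 mm) (value of joint balance above 0.076 m).
It fails at once if the caddy is tipped by more than 0.7 rad (angle between caddy's own z axis and vertical above 0.7 rad).
It fails at once if one of the other things on the bench is moved more than 40 mm (distance of any of resin_tin, dropper, screwdriver, stir_stick, spreader, mix_cup, tape_roll from where it was at the start of the episode above 0.04 m).
Of tub_a, tub_b, tub_c, tub_d, tub_e only 2 to 4 are there at a start; the rules pass over those that are not, and their reading is None.
At some moment in a run one of tub_a, tub_b, tub_c, tub_d, tub_e may be knocked a few centimetres aside while the robot is not near it.
It also fails if it takes over 210 s, if anything falls off the work surface, if the arm or the gripper's body presses on something with over 40 N, if the wrist force passes 120 N, or if a joint passes its speed limit or range.

## Robot

A 6-joint arm with a two-finger parallel gripper is mounted at the origin on the work surface. World frame = base frame: x ahead of the robot, y to its left, z up, the work surface at z = 0. Lengths are in mm, angles in rad, forces in N, time in s.
With the tool pointing down it reaches from about 425 to 925 mm from the base axis. Payload 12.5 kg.
Tool frame: the origin (TCP) lies at the very end of the fingers, on their centre line; the grasp point (between the pads) lies 19 mm behind it; z points along the fingers, y is the line along which they close (so a half turn about z gives the same grasp; the last joint's range is limited). The gripper opens to 85 mm and grips with 20 to 120 N. Pads are 22 mm wide; open, the fingers measure 114 mm over their backs; the gripper's body (76 mm by 85 mm) begins 54 mm behind the grasp point. The pads swing forward as they close: fully open they stand 13 mm farther back than shut.
Start: joints at [1.008, 0.491, 1.559, -0, 1.092, -0.106], TCP at [275.66, 560.942, 231.327] pointing down, gripper open.
Joint ranges: [-3.1, 3.1], [-0.84, 2.19], [0.05, 2.79], [-1.13, 4.28], [0.06, 2.93], [-2.69, 2.69]. Speed limits (rad/s): [2.22, 2.22, 2.79, 3.14, 3.14, 3.14].

## Interface

Orientations are given as [roll, pitch, yaw] about the fixed x, y, z axes, in that order (R = Rz(yaw) Ry(pitch) Rx(roll)).
In Python, from cell import observe, grab_frame, camera_info, close_job gives the robot as it stands.
- The arm moves only by the tool drive_tool, never from a script. Its argument "moves" is a list of rows, each a list of 2 entries, a list of its own where there are three numbers: the shift along the tool's x, y, z in cm, then the turn, a rotation vector about the tool's x, y, z in degrees. A call has exactly 10 rows; each row shifts and turns the commanded pose from where the row before left it, along the tool's axes as they then stand; what a row does not reach is not made up. A row lasts 1/12 s, in which the tool goes at most 41.7 mm and 7.16 degrees, less where a joint would pass 70% of its speed; a pose out of reach is approached as far as the arm can. A call with a gripper value outside its range is refused whole. "gripper" is the finger opening in cm, from 0 to 8.54, set as the call begins (left out, the last holds). The fingers move at their own pace and stop on an object; "grip_force" is the grip in N (left out, the last holds). Time passes only in rows, so rows that do not move let the fingers close, or fill a call up. It gives the time, the measured TCP pose, the force, the opening and the grip force at its end, in the units of the state.
- observe(): the state, without advancing time (a new reading comes with each control period).
- grab_frame(name): name is "scene" or "top"; returns (picture, depth): 420x560x3 uint8, red, green, blue; 420x560 float32, mm along the optical axis (not along the pixel's ray), 0 where there is no reading.
- camera_info(name): a dict with "fovy" (degrees; the focal length in pixels is half the picture's height over the tangent of half this angle, whatever the lens; pixels are square), "cx", "cy" (the principal point, pixels), "R" (3x3) and "t" (3): a world point X has camera coordinates R X + t. Camera axes: x right, y down, z forward; pixel columns grow to the right and rows downward; lengths in mm; the calibration is good to about 2 mm. A picture is of the moment at which its call begins. camera_info takes no time and is no camera call.
- close_job(): hands the job in; it is judged then, once.
The state is a dict: "t": time; "qpos": joint angles; "qvel": joint speeds; "tau": joint torques, N m; "tool_pos": TCP position; "ee_rot": TCP orientation; "force": force on the tool from outside, world axes, zero at the start; "ft_torque": the same for the moment, N m; "width": finger opening in mm; "finger_force": force on a finger pad.
Only numpy, scipy, OpenCV 4.12 (cv2) and the standard library are available. Lean on these libraries where they do the work, as an engineer would, in place of code of your own. Each camera call takes 0.05 s, during which the arm holds its last target. There are 200 camera calls.

## Working session

There is one attempt and no reset: what is moved stays moved. The work goes in short steps, Python scripts to look and compute and a tool call to move; the robot and the scene stay as the last step left them, time stands still between calls to the robot, and variables do not carry over. Pictures are saved under pics/ and viewed, at most 14 in all, crops included, and the job is handed in when it is done.

Besides the shell and the picture viewer there is one more tool, called after "Request:" in YAML: its name, and indented under it one key for each argument. drive_tool: Moves the arm, as the interface text tells. Its arguments: {"type":"object","properties":{"moves":{"type":"array","items":{"type":"array"}},"gripper":{"type":"number"},"grip_force":{"type":"number"}},"required":["moves"]}

```bash
ls; mkdir -p pics; cat > h.py <<'E'
import numpy as np, cv2
from cell import observe, grab_frame, camera_info, close_job
def K(n):
    c=camera_info(n); f=210/np.tan(np.radians(c['fovy'])/2)
    return f,c['cx'],c['cy'],np.array(c['R']),np.array(c['t'])
def cloud(n,d):
    f,cx,cy,R,t=K(n); v,u=np.mgrid[:420,:560]
    P=np.stack([(u-cx)/f*d,(v-cy)/f*d,d],-1)
    return (P-t)@R
def save(n,im): cv2.imwrite('pics/'+n+'.png',im[...,::-1])
E
python3 - <<'E'
from h import *
o=observe(); print({k:np.round(v,3).tolist() for k,v in o.items()})
for n in('scene','top'):
    i,d=grab_frame(n); save(n+'0',i); np.savez('f_'+n,i=i,d=d); print(n,camera_info(n))
E
```

```text
pics
{'t': 0.0, 'qpos': [1.008, 0.492, 1.559, 0.0, 1.092, -0.106], 'qvel': [-0.001, -0.001, 0.001, 0.001, -0.0, 0.0], 'tau': [-0.0, -61.847, -26.159, -0.0, 0.004, -0.0], 'tool_pos': [275.507, 560.726, 230.72], 'ee_rot': [-3.14, -0.0, 2.685], 'force': [-0.324, -0.744, -0.077], 'ft_torque': [-0.008, 0.008, 0.013], 'finger_force': 0.0, 'width': 85.435}
scene {'fovy': 42.58036911770419, 'cx': 278.37095827605305, 'cy': 206.5039335140705, 'R': array([[-0.60192043,  0.79847532, -0.01135609],
       [ 0.45804348,  0.33357156, -0.82396977],
       [-0.65413146, -0.50116583, -0.56651995]]), 't': array([ 322.96539834, -129.42254718, 2080.69526528])}
top {'fovy': 57.98557961947169, 'cx': 288.22547391481953, 'cy': 208.80769643235828, 'R': array([[ 7.12708491e-04, -9.99992680e-01,  3.75917612e-03],
       [-9.80001872e-01, -1.44647842e-03, -1.98983010e-01],
       [ 1.98986992e-01, -3.54218276e-03, -9.79995730e-01]]), 't': array([ -17.0600231 ,  530.45602987, 1271.60519877])}
```

View pics/scene0.png

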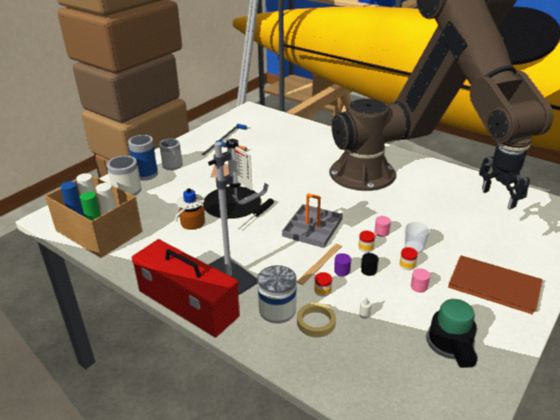

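View pics/top0.png

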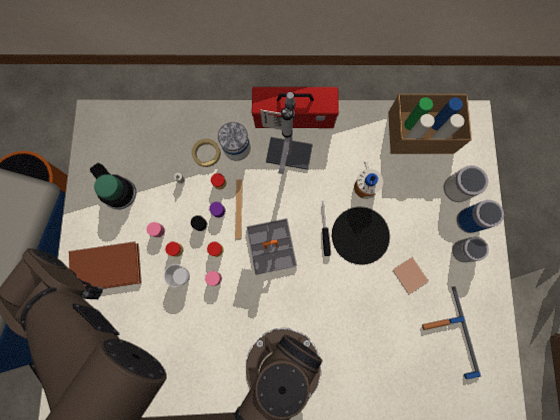

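The top view shows three red-lid tubs, at pixels (218,181), (173,249) and (215,249). The pink ones (155,230) and (212,279), the purple (217,210) and the black (198,223) are decoys. The caddy is at (271,246), the mat at (360,236), the dispenser at (368,182) and the stand at (288,150).

```bash
cat > m.py <<'E'
from h import *
import sys
def comps(n,i,d,mask,lo=20):
    C=cloud(n,d); k,l,s,c=cv2.connectedComponentsWithStats((mask&(d>0)).astype(np.uint8))
    for j in range(1,k):
        if s[j,4]>=lo:
            p=C[l==j]; print(n,np.round(c[j]).astype(int),s[j,4],'med',np.median(p,0).round(),'lo',np.percentile(p,3,axis=0).round(),'hi',np.percentile(p,97,axis=0).round())
E
python3 - <<'E'
from m import *
for n in('scene','top'):
    f=np.load(f'f_{n}.npz'); i,d=f['i'],f['d']; C=cloud(n,d); h=cv2.cvtColor(i,cv2.COLOR_RGB2HSV)
    H,S,V=h[...,0],h[...,1],h[...,2]
    near=(np.abs(C[...,0]-600)<450)&(np.abs(C[...,1])<600)
    print('red');comps(n,i,d,((H<5)|(H>175))&(S>190)&(V>90)&near,20)
    print('orange');comps(n,i,d,((H>6)&(H<15))&(S>190)&(V>150)&near,10)
    print('blue');comps(n,i,d,((H>105)&(H<125))&(S>150)&(V>80)&near,15)
    print('tall');comps(n,i,d,near&(C[...,2]>180)&(C[...,0]>450)&(C[...,1]<250),15)
    print('dark low');comps(n,i,d,near&(V<60)&(C[...,2]<18)&(C[...,2]>-4),150)
    print('grey caddy');comps(n,i,d,near&(S<60)&(C[...,2]<30)&(C[...,2]>16)&(V<150),80)
i=cv2.imread('pics/scene0.png'); a=cv2.resize(i[120:340,200:440],None,fx=3.3,fy=2.7,interpolation=2)
a=cv2.resize(i[125:305,170:410],None,fx=3.3,fy=3.3,interpolation=2); cv2.imwrite('pics/c1.png',a)
E
```

```text
red
scene [367 236] 129 med [402. 240.  52.] lo [379. 219.  44.] hi [418. 260.  55.]
scene [194 280] 3453 med [914.  26. 133.] lo [ 862. -172.   25.] hi [955. 112. 137.]
scene [409 253] 146 med [402. 383.  52.] lo [377. 363.  45.] hi [419. 402.  57.]
scene [323 279] 165 med [645. 240.  52.] lo [622. 218.  44.] hi [664. 257.  57.]
orange
scene [307 208] 59 med [415.  25.  77.] lo [409.  21.  23.] hi [420.  40. 131.]
scene [186 214] 39 med [ 656. -286.   61.] lo [ 647. -304.   55.] hi [ 664. -271.   67.]
blue
scene [ 68 193] 244 med [ 883. -568.  162.] lo [ 857. -595.  115.] hi [ 894. -555.  178.]
scene [189 196] 106 med [ 632. -288.  119.] lo [ 614. -307.  101.] hi [ 644. -279.  128.]
tall
scene [233 175] 1970 med [723.  -7. 358.] lo [620. -24. 212.] hi [768.  54. 436.]
dark low
scene [239 205] 555 med [ 451. -227.    2.] lo [ 383. -339.   -3.] hi [ 517. -182.    8.]
scene [212 204] 303 med [ 503. -323.    2.] lo [ 437. -372.   -3.] hi [ 546. -263.    8.]
scene [243 278] 375 med [739.  29.  12.] lo [711. -32.   8.] hi [782.  62.  17.]
grey caddy
scene [263 207] 122 med [ 432. -146.   
[... 706 characters left out ...]
.  179.]
top [371 179] 69 med [ 619. -294.  125.] lo [ 604. -311.  119.] hi [ 637. -279.  135.]
top [456 320] 33 med [ 154. -586.   20.] lo [ 150. -599.   15.] hi [ 160. -569.   23.]
tall
top [282 124] 1011 med [712.  -3. 382.] lo [622. -29. 237.] hi [755.  54. 444.]
dark low
top [275 151] 319 med [759.  33.  12.] lo [716.   9.   6.] hi [807.  59.  17.]
top [299 154] 462 med [743. -56.  12.] lo [701. -94.   7.] hi [790. -12.  17.]
top [360 235] 2503 med [ 445. -275.    2.] lo [ 356. -363.   -3.] hi [ 533. -187.    7.]
grey caddy
top [327 240] 119 med [ 421. -152.   24.] lo [ 379. -163.   17.] hi [ 468. -139.   29.]
top [267 265] 95 med [331.  78.  24.] lo [310. -37.  18.] hi [386. 113.  28.]
```

View pics/c1.png

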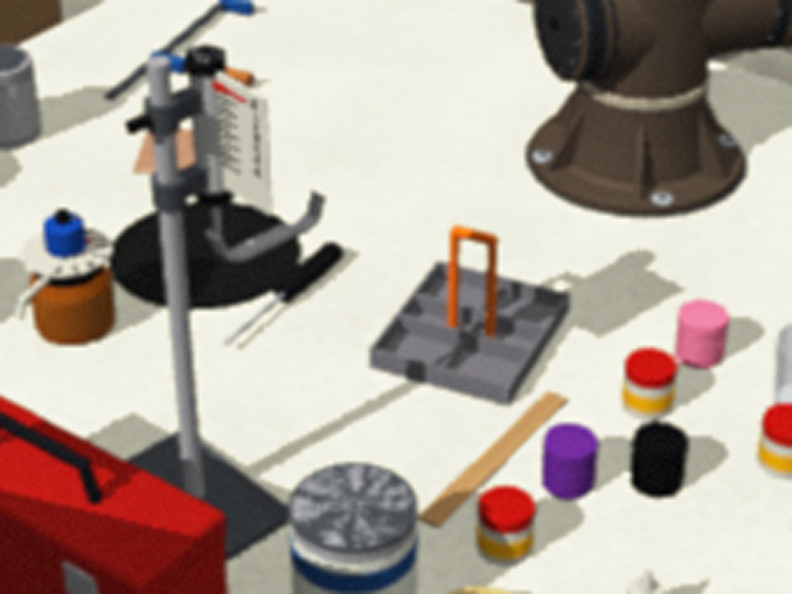

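The crop confirms three white tubs with a yellow band and red lid. The purple, black and pink ones have no band, so they are decoys. Next come the precise fits.

```bash
cat > fit.py <<'E'
from m import *
F={n:np.load(f'f_{n}.npz') for n in('scene','top')}
for n in F:
    i,d=F[n]['i'],F[n]['d']; C=cloud(n,d); h=cv2.cvtColor(i,cv2.COLOR_RGB2HSV);H,S,V=h[...,0],h[...,1],h[...,2]
    def circ(m,r,name):
        p=C[m&(d>0)]
        c,rr=cv2.minEnclosingCircle(p[:,:2].astype(np.float32)); bb=(np.percentile(p[:,:2],1.5,axis=0)+np.percentile(p[:,:2],98.5,axis=0))/2
        print(n,name,'circ',np.round(c),round(rr),'mean',p.mean(0).round(),'bb',bb.round(),len(p))
    red=((H<6)|(H>174))&(S>170)&(V>80)
    for c in((395,239),(395,382),(638,237)):
        circ(red&(np.hypot(C[...,0]-c[0],C[...,1]-c[1])<40)&(C[...,2]>49)&(C[...,2]<60),25,'tub')
    circ((V<60)&(np.hypot(C[...,0]-445,C[...,1]+275)<120)&(C[...,2]<8)&(C[...,2]>-5)&~((C[...,1]>-190)),105,'mat')
    circ((H>105)&(H<125)&(S>140)&(V>60)&(np.hypot(C[...,0]-620,C[...,1]+293)<45)&(C[...,2]>118),20,'sleeve')
    circ((S<60)&(np.hypot(C[...,0]-620,C[...,1]+293)<65)&(C[...,2]>84)&(C[...,2]<98),45,'dial')
    # caddy
    m=(d>0)&(S<80)&(C[...,2]>14)&(C[...,2]<30)&(np.abs(C[...,0]-407)<125)&(np.abs(C[...,1]-35)<110)
    print('caddy',cv2.minAreaRect(C[m][:,:2].astype(np.float32)),m.sum())
    m=(d>0)&(H>5)&(H<18)&(S>150)&(C[...,2]>20)&(C[...,2]<140)&(np.abs(C[...,0]-407)<60)&(np.abs(C[...,1]-35)<60)
    p=C[m]; print('handle',p.mean(0).round(),p.min(0).round(),p.max(0).round()); b=p[p[:,2]>112]; print(' bar',b.mean(0).round(),'dir',np.linalg.svd(b-b.mean(0))[2][0].round(3),len(b))
    # hook
    m=(d>0)&(C[...,2]>215)&(C[...,2]<300)&(np.abs(C[...,0]-670)<110)&(np.abs(C[...,1])<90)
    p=C[m]; 
    for x in range(580,760,10):
        q=p[(p[:,0]>=x)&(p[:,0]<x+10)]
        if len(q)>2: print('  hook x',x,len(q),'y',np.percentile(q[:,1],[5,50,95]).round(),'z',np.percentile(q[:,2],[5,50,95]).round())
    m=(d>0)&(C[...,2]>420)&(C[...,2]<470)&(np.abs(C[...,0]-720)<110)&(np.abs(C[...,1])<90)
    print(' post top',C[m].mean(0).round(),C[m].min(0).round(),C[m].max(0).round())
    m=(d>0)&(V<70)&(C[...,2]>8)&(C[...,2]<17)&(np.abs(C[...,0]-750)<80)&(np.abs(C[...,1]+20)<110)
    print(' foot',cv2.minAreaRect(C[m][:,:2].astype(np.float32)))
a=cv2.imread('pics/scene0.png')[125:245,165:345]; b=cv2.imread('pics/top0.png')[85:205,255:395]
cv2.imwrite('pics/c2.png',np.hstack([cv2.resize(a,None,fx=2.5,fy=4,interpolation=2),cv2.resize(b,(346,480),interpolation=2)]))
E
python3 fit.py
```

```text
scene tub circ [398. 239.] 25 mean [398. 240.  53.] bb [397. 240.] 103
scene tub circ [398. 382.] 26 mean [399. 381.  53.] bb [398. 382.] 120
scene tub circ [642. 236.] 25 mean [643. 238.  53.] bb [643. 237.] 142
scene mat circ [ 448. -277.] 105 mean [ 455. -276.    2.] bb [ 450. -281.] 920
scene sleeve circ [ 628. -297.] 21 mean [ 629. -292.  124.] bb [ 628. -297.] 58
scene dial circ [ 627. -293.] 51 mean [ 630. -290.   93.] bb [ 624. -297.] 224
caddy ((408.8170166015625, 43.38128662109375), (184.2676544189453, 154.42433166503906), 11.333101272583008) 665
handle [410.  44.  80.] [399.  19.  20.] [420.  71. 135.]
 bar [411.  44. 127.] dir [-0.213  0.976  0.052] 46
  hook x 590 5 y [ 3. 12. 13.] z [253. 256. 259.]
  hook x 600 37 y [-1.  7. 14.] z [238. 247. 259.]
  hook x 610 18 y [-2.  7. 15.] z [233. 237. 241.]
  hook x 620 10 y [-1.  7. 13.] z [234. 237. 239.]
  hook x 630 9 y [-4.  4. 11.] z [239. 240. 242.]
  hook x 640 18 y [-7.  2. 10.] z [238. 240. 243.]
  hook x 650 11 y [-7. -1.  7.] z [237. 240. 243.]
  hook x 660 15 y [-8. -0.  4.] z [237. 240. 243.]
  hook x 670 16 y [-1
[... 1273 characters left out ...]
55. 260.]
  hook x 610 15 y [-3.  3. 12.] z [234. 239. 241.]
  hook x 620 16 y [-3.  3. 10.] z [233. 237. 241.]
  hook x 630 21 y [-6.  3. 10.] z [237. 239. 242.]
  hook x 640 15 y [-7.  0.  7.] z [236. 239. 242.]
  hook x 650 16 y [-9. -3.  4.] z [235. 240. 242.]
  hook x 660 18 y [-12.  -3.   4.] z [235. 240. 242.]
  hook x 670 15 y [-12.  -6.   0.] z [237. 239. 242.]
  hook x 680 15 y [-15.  -6.   0.] z [235. 239. 242.]
  hook x 690 18 y [-15.  -9.  -3.] z [238. 242. 247.]
  hook x 700 33 y [-18. -12.  -4.] z [242. 252. 272.]
 post top [721.  -7. 434.] [694. -28. 420.] [762.  57. 448.]
 foot ((751.458740234375, -18.00189208984375), (156.7668914794922, 98.1437759399414), 80.03253936767578)
```

View pics/c2.png

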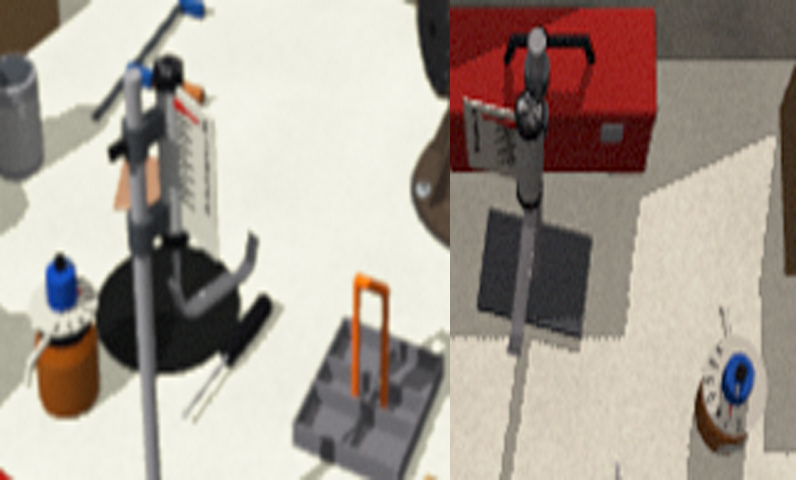

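Measurements, averaged over the two views:

| Thing | Position (mm) | Other |
|---|---|---|
| Tub 1 | (395, 239) | z-top 53 |
| Tub 2 | (395, 381) | z-top 53 |
| Tub 3 | (640, 236) | z-top 53 |
| Caddy | (407, 43) | yaw 11.5°, bar top about 131 |
| Hook dip | (617, 6) | z about 236, yaw −10° |
| Sleeve | (624, −296) | – |
| Mat | (447, −277) | – |

These fit the heights and sizes given. The caddy sits inside the minimum reach, so I will tilt the tool and move the empty caddy out to about (482, 0) first.

```bash
cat > p.py <<'E'
# usage: p.py "x,y,z,yaw,tilt,rows" ... -> rows from the measured pose, split over calls of 10
from h import *; import sys, json
from scipy.spatial.transform import Rotation as Ro
def rot(yaw,tilt): return Ro.from_euler('z',yaw,degrees=True)*Ro.from_euler('x',180,degrees=True)*Ro.from_euler('y',tilt,degrees=True)
if __name__=='__main__':
    o=observe(); p=np.array(o['tool_pos']); R=Ro.from_euler('xyz',o['ee_rot'])
    z=R.as_matrix()[:,2]; print('t',round(o['t'],2),'pos',p.round(1),'zaxis',z.round(3),'yaw',round(float(np.degrees(np.arctan2(*R.as_matrix()[1::-1,0]))),1),'F',np.round(o['force'],1),'w',round(o['width'],1))
    rows=[]
    for a in sys.argv[1:]:
        x,y,zz,yaw,tl,n=map(float,a.split(',')); n=int(n); T=rot(yaw,tl); q=np.array([x,y,zz]); rv=(R.inv()*T).as_rotvec()/n; st=(q-p)/n
        if np.linalg.norm(st)>41.7 or np.linalg.norm(rv)>.125: print('TOO FAST',a,np.linalg.norm(st),np.degrees(np.linalg.norm(rv)))
        for k in range(n):
            s=np.round(R.inv().apply(q-p)/(n-k)/10,2); w=np.round(np.degrees((R.inv()*T).as_rotvec())/(n-k),1)
            rows.append([s.tolist(),w.tolist()]); p=p+R.apply(s*10); R=R*Ro.from_rotvec(w,degrees=True)
    while len(rows)%10: rows.append([[0,0,0],[0,0,0]])
    for k in range(0,len(rows),10): print(json.dumps(rows[k:k+10]).replace(' ','').replace('0.0','0') if 0 else json.dumps(rows[k:k+10]).replace(' ',''))
E
python3 p.py 404,43,190,191.5,12,18 404,43,84,191.5,12,6
```

```text
t 0.1 pos [275.5 560.8 230.8] zaxis [-0.001 -0.001 -1.   ] yaw 153.8 F [-1.   0.4  0.6] w 85.5
[[[-1.91,-2.27,0.23],[0.2,0.6,-2.1]],[[-1.83,-2.33,0.22],[0.2,0.6,-2.1]],[[-1.74,-2.4,0.21],[0.2,0.6,-2.1]],[[-1.66,-2.46,0.2],[0.2,0.7,-2.1]],[[-1.57,-2.52,0.19],[0.2,0.6,-2.1]],[[-1.47,-2.57,0.18],[0.2,0.7,-2.1]],[[-1.38,-2.63,0.17],[0.2,0.6,-2.1]],[[-1.29,-2.67,0.17],[0.2,0.7,-2.1]],[[-1.19,-2.72,0.16],[0.2,0.6,-2.1]],[[-1.09,-2.76,0.16],[0.2,0.7,-2.1]]]
[[[-0.99,-2.8,0.15],[0.2,0.6,-2.1]],[[-0.89,-2.83,0.15],[0.2,0.7,-2.1]],[[-0.79,-2.86,0.15],[0.2,0.6,-2.1]],[[-0.68,-2.89,0.16],[0.2,0.7,-2.0]],[[-0.58,-2.91,0.16],[0.3,0.7,-2.1]],[[-0.48,-2.93,0.17],[0.2,0.6,-2.0]],[[-0.38,-2.94,0.17],[0.3,0.7,-2.1]],[[-0.27,-2.96,0.18],[0.2,0.6,-2.0]],[[-0.37,-0.0,1.73],[0.0,0.0,-0.0]],[[-0.37,-0.0,1.73],[0.0,0.0,-0.0]]]
[[[-0.37,-0.0,1.73],[0.0,0.0,-0.0]],[[-0.36,-0.0,1.73],[0.0,0.0,-0.0]],[[-0.37,-0.0,1.72],[0.0,0.0,-0.0]],[[-0.36,-0.0,1.73],[0.0,0.0,-0.0]],[[0,0,0],[0,0,0]],[[0,0,0],[0,0,0]],[[0,0,0],[0,0,0]],[[0,0,0],[0,0,0]],[[0,0,0],[0,0,0]],[[0,0,0],[0,0,0]]]
```

```bash
cat > p.py <<'E'
# p.py "x,y,z,yaw,tilt" ... : from the measured pose, per waypoint: turn in place (total, deg), then shift (total, cm) in tool axes
from h import *; import sys
from scipy.spatial.transform import Rotation as Ro
def rot(yaw,tilt): return Ro.from_euler('z',yaw,degrees=True)*Ro.from_euler('x',180,degrees=True)*Ro.from_euler('y',tilt,degrees=True)
if __name__=='__main__':
    o=observe(); p=np.array(o['tool_pos']); R=Ro.from_euler('xyz',o['ee_rot']); M=R.as_matrix()
    print('t',round(o['t'],2),'pos',p.round(1),'zaxis',M[:,2].round(3),'yaw',round(float(np.degrees(np.arctan2(M[1,0],M[0,0]))),1),'F',np.round(o['force'],1),'w',round(o['width'],1),'q',np.round(o['qpos'],2))
    for a in sys.argv[1:]:
        x,y,z,yaw,tl=map(float,a.split(',')); T=rot(yaw,tl); q=np.array([x,y,z])
        w=np.degrees((R.inv()*T).as_rotvec()); s=T.inv().apply(q-p)/10
        print(a,'| turn',w.round(1),'min rows',int(np.ceil(np.linalg.norm(w)/7.1)),'| shift',s.round(2),'len',round(np.linalg.norm(s),1)); p,R=q,T
E
python3 p.py 404,43,190,191.5,0 404,43,190,191.5,12 404,43,84,191.5,12
```

```text
t 0.1 pos [275.5 560.8 230.8] zaxis [-0.001 -0.001 -1.   ] yaw 153.8 F [-1.   0.4  0.6] w 85.5 q [ 1.01  0.49  1.56 -0.    1.09 -0.11]
404,43,190,191.5,0 | turn [ -0.1  -0.  -37.7] min rows 6 | shift [ -2.27 -53.3    4.08] len 53.5
404,43,190,191.5,12 | turn [ 0. 12.  0.] min rows 2 | shift [0. 0. 0.] len 0.0
404,43,84,191.5,12 | turn [0. 0. 0.] min rows 0 | shift [-2.2  -0.   10.37] len 10.6
```

Request:
drive_tool:
  moves:
    - [[0,0,0],[0,0,-6.3]]
    - [[0,0,0],[0,0,-6.3]]
    - [[0,0,0],[0,0,-6.3]]
    - [[0,0,0],[0,0,-6.3]]
    - [[0,0,0],[0,0,-6.3]]
    - [[0,0,0],[0,0,-6.2]]
    - [[-0.15,-3.55,0.27],[0,0,0]]
    - [[-0.15,-3.55,0.27],[0,0,0]]
    - [[-0.15,-3.55,0.27],[0,0,0]]
    - [[-0.15,-3.55,0.27],[0,0,0]]
  gripper: 8.5

```text
t: 0.93
tool_pos: [309.7, 421.4, 220.0]
ee_rot: [-3.141, -0.0, -2.94]
force: [0.3, 0.2, 1.3]
width: 85.4
finger_force: 0.0
```

Request:
drive_tool:
  moves:
    - [[-0.15,-3.55,0.27],[0,0,0]]
    - [[-0.15,-3.55,0.27],[0,0,0]]
    - [[-0.15,-3.55,0.27],[0,0,0]]
    - [[-0.15,-3.55,0.27],[0,0,0]]
    - [[-0.15,-3.55,0.27],[0,0,0]]
    - [[-0.15,-3.55,0.27],[0,0,0]]
    - [[-0.15,-3.55,0.27],[0,0,0]]
    - [[-0.15,-3.55,0.27],[0,0,0]]
    - [[-0.15,-3.55,0.27],[0,0,0]]
    - [[-0.15,-3.55,0.27],[0,0,0]]

```text
t: 1.77
tool_pos: [395.5, 76.5, 193.4]
ee_rot: [3.142, 0.0, -2.94]
force: [1.0, -0.3, 1.1]
width: 84.9
finger_force: 0.0
```

Request:
drive_tool:
  moves:
    - [[-0.15,-3.55,0.27],[0,0,0]]
    - [[0,0,0],[0,6,0]]
    - [[0,0,0],[0,6,0]]
    - [[0,0,0],[0,0,0]]
    - [[0,0,0],[0,0,0]]
    - [[0,0,0],[0,0,0]]
    - [[0,0,0],[0,0,0]]
    - [[0,0,0],[0,0,0]]
    - [[0,0,0],[0,0,0]]
    - [[0,0,0],[0,0,0]]

```text
t: 2.6
tool_pos: [403.9, 43.9, 191.0]
ee_rot: [-3.142, -0.208, -2.94]
force: [-0.4, -0.8, 0.2]
width: 84.9
finger_force: 0.0
```

```bash
python3 p.py 404,43,190,191.5,12 404,43,84,191.5,12;python3 -c "
from h import *
i,d=grab_frame('scene'); save('s1',i[60:330,170:530].repeat(2,0).repeat(2,1))"
```

```text
t 2.6 pos [403.9  43.9 191. ] zaxis [-0.203 -0.041 -0.978] yaw -168.4 F [-0.4 -0.8  0.2] w 84.9 q [-0.03  0.32  2.01 -0.05  1.02 -1.76]
404,43,190,191.5,12 | turn [-0.   0.1  0.1] min rows 1 | shift [-0.01 -0.09  0.1 ] len 0.1
404,43,84,191.5,12 | turn [0. 0. 0.] min rows 0 | shift [-2.2  -0.   10.37] len 10.6
```

View pics/s1.png

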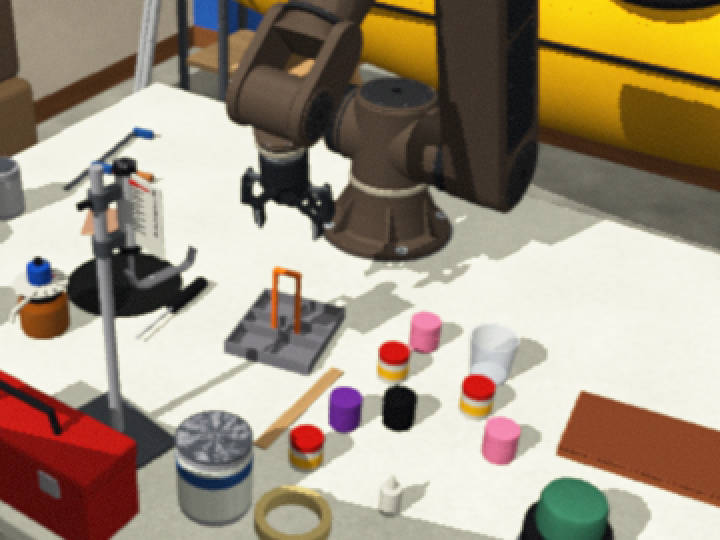

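The gripper is at (290,230), above the orange handle at (287,270), with the fingers either side along y. Descending and closing.

Request:
drive_tool:
  moves:
    - [[-0.37,-0.02,1.75],[0,0,0]]
    - [[-0.37,-0.02,1.75],[0,0,0]]
    - [[-0.37,-0.02,1.75],[0,0,0]]
    - [[-0.37,-0.02,1.75],[0,0,0]]
    - [[-0.37,-0.02,1.75],[0,0,0]]
    - [[-0.37,-0.02,1.75],[0,0,0]]
    - [[0,0,0],[0,0,0]]
    - [[0,0,0],[0,0,0]]
    - [[0,0,0],[0,0,0]]
    - [[0,0,0],[0,0,0]]

```text
t: 3.48
tool_pos: [404.7, 42.5, 84.4]
ee_rot: [-3.141, -0.208, -2.94]
force: [0.1, 0.1, -0.6]
width: 84.7
finger_force: 0.0
```

Request:
drive_tool:
  moves:
    - [[0,0,0],[0,0,0]]
    - [[0,0,0],[0,0,0]]
    - [[0,0,0],[0,0,0]]
    - [[0,0,0],[0,0,0]]
    - [[0,0,0],[0,0,0]]
    - [[0,0,0],[0,0,0]]
    - [[0,0,0],[0,0,0]]
    - [[0,0,0],[0,0,0]]
    - [[0,0,0],[0,0,0]]
    - [[0,0,0],[0,0,0]]
  gripper: 4
  grip_force: 50

```text
t: 4.32
tool_pos: [404.4, 42.4, 84.0]
ee_rot: [-3.141, -0.209, -2.94]
force: [-0.8, -1.5, 6.7]
width: 47.3
finger_force: 51.0
```

```bash
python3 p.py 404,43,112,191.5,12 478,0,112,170,12 478,0,86,170,12
```

```text
t 4.32 pos [404.4  42.4  84. ] zaxis [-0.203 -0.042 -0.978] yaw -168.5 F [-0.8 -1.5  6.7] w 47.3 q [-0.03  0.51  2.11 -0.07  0.73 -1.74]
404,43,112,191.5,12 | turn [-0.  0.  0.] min rows 1 | shift [ 0.61  0.06 -2.73] len 2.8
478,0,112,170,12 | turn [-4.5 -0.  21. ] min rows 4 | shift [-7.86 -2.95 -1.67] len 8.6
478,0,86,170,12 | turn [0. 0. 0.] min rows 0 | shift [-0.54 -0.    2.54] len 2.6
```

Request:
drive_tool:
  moves:
    - [[0.2,0,-0.9],[0,0,0]]
    - [[0.2,0,-0.9],[0,0,0]]
    - [[0.2,0,-0.9],[0,0,0]]
    - [[0,0,0],[-0.9,0,4.2]]
    - [[0,0,0],[-0.9,0,4.2]]
    - [[0,0,0],[-0.9,0,4.2]]
    - [[0,0,0],[-0.9,0,4.2]]
    - [[0,0,0],[-0.9,0,4.2]]
    - [[-1.31,-0.49,-0.28],[0,0,0]]
    - [[-1.31,-0.49,-0.28],[0,0,0]]

```text
t: 5.15
tool_pos: [428.8, 28.1, 112.2]
ee_rot: [3.141, -0.209, 2.968]
force: [-0.1, -0.0, -3.0]
width: 47.5
finger_force: 52.5
```

Request:
drive_tool:
  moves:
    - [[-1.31,-0.49,-0.28],[0,0,0]]
    - [[-1.31,-0.49,-0.28],[0,0,0]]
    - [[-1.31,-0.49,-0.28],[0,0,0]]
    - [[-1.31,-0.49,-0.28],[0,0,0]]
    - [[0,0,0],[0,0,0]]
    - [[-0.14,0,0.65],[0,0,0]]
    - [[-0.14,0,0.65],[0,0,0]]
    - [[-0.14,0,0.65],[0,0,0]]
    - [[-0.12,0,0.6],[0,0,0]]
    - [[0,0,0],[0,0,0]]

```text
t: 5.98
tool_pos: [477.4, -0.1, 84.2]
ee_rot: [3.141, -0.211, 2.968]
force: [-0.3, -0.6, -2.7]
width: 47.6
finger_force: 52.6
```

```bash
python3 p.py 478,0,84,170,12
```

```text
t 5.98 pos [ 4.774e+02 -1.000e-01  8.420e+01] zaxis [-0.206  0.037 -0.978] yaw 170.1 F [-0.3 -0.6 -2.7] w 47.6 q [-0.14  0.57  1.94  0.01  0.85 -1.55]
478,0,84,170,12 | turn [ 0.  -0.1  0.1] min rows 1 | shift [-0.06  0.02  0.01] len 0.1
```

Request:
drive_tool:
  moves:
    - [[0,0,0.05],[0,0,0]]
    - [[0,0,0],[0,0,0]]
    - [[0,0,0],[0,0,0]]
    - [[0,0,0],[0,0,0]]
    - [[0,0,0],[0,0,0]]
    - [[0,0,0],[0,0,0]]
    - [[0,0,0],[0,0,0]]
    - [[0,0,0],[0,0,0]]
    - [[0,0,0],[0,0,0]]
    - [[0,0,0],[0,0,0]]
  gripper: 8.5

```text
t: 6.82
tool_pos: [478.0, -0.4, 84.6]
ee_rot: [3.141, -0.21, 2.968]
force: [0.1, 0.6, -0.5]
width: 84.7
finger_force: 0.0
```

Request:
drive_tool:
  moves:
    - [[0.42,0,-1.96],[0,0,0]]
    - [[0.42,0,-1.96],[0,0,0]]
    - [[0.42,0,-1.96],[0,0,0]]
    - [[0.42,0,-1.96],[0,0,0]]
    - [[0.42,0,-1.96],[0,0,0]]
    - [[0.42,0,-1.96],[0,0,0]]
    - [[0,0,0],[0,-6,0]]
    - [[0,0,0],[0,-6,0]]
    - [[0,0,0],[0,0,0]]
    - [[0,0,0],[0,0,0]]

```text
t: 7.65
tool_pos: [477.1, -0.3, 205.4]
ee_rot: [3.141, -0.002, 2.968]
force: [0.4, 0.5, -0.1]
width: 85.1
finger_force: 0.0
```

```bash
python3 p.py 395,239,140,170,0 395,239,27,170,0
```

```text
t 7.65 pos [ 4.771e+02 -3.000e-01  2.054e+02] zaxis [-0.002  0.001 -1.   ] yaw 170.1 F [ 0.4  0.5 -0.1] w 85.1 q [-0.14  0.32  1.94  0.    0.89 -1.54]
395,239,140,170,0 | turn [ 0.  -0.1  0.1] min rows 1 | shift [12.24 22.14  6.54] len 26.1
395,239,27,170,0 | turn [0. 0. 0.] min rows 0 | shift [-0.  -0.  11.3] len 11.3
```

Request:
drive_tool:
  moves:
    - [[1.36,2.46,0.73],[0,0,0]]
    - [[1.36,2.46,0.73],[0,0,0]]
    - [[1.36,2.46,0.73],[0,0,0]]
    - [[1.36,2.46,0.73],[0,0,0]]
    - [[1.36,2.46,0.73],[0,0,0]]
    - [[1.36,2.46,0.73],[0,0,0]]
    - [[1.36,2.46,0.73],[0,0,0]]
    - [[1.36,2.46,0.73],[0,0,0]]
    - [[1.36,2.46,0.73],[0,0,0]]
    - [[0,0,0],[0,0,0]]

```text
t: 8.48
tool_pos: [394.3, 241.9, 137.8]
ee_rot: [-3.14, -0.005, 2.971]
force: [-0.4, -1.1, -0.5]
width: 85.0
finger_force: 0.0
```

```bash
cat > look.py <<'E'
from m import *
def look(cx=481,cy=0):
    for n in('scene','top'):
        i,d=grab_frame(n); C=cloud(n,d); h=cv2.cvtColor(i,cv2.COLOR_RGB2HSV);H,S,V=h[...,0],h[...,1],h[...,2]
        red=((H<6)|(H>174))&(S>170)&(V>80)&(d>0)&(C[...,2]>46)&(C[...,2]<85)&(C[...,1]>-150)&(C[...,0]<720)
        k,l,s,c=cv2.connectedComponentsWithStats(red.astype(np.uint8))
        for j in range(1,k):
            if s[j,4]>25: p=C[l==j]; p=p[p[:,2]>np.percentile(p[:,2],90)-6]; print(n,'lid',p.mean(0).round(),s[j,4])
        m=(d>0)&(S<80)&(C[...,2]>14)&(C[...,2]<30)&(np.abs(C[...,0]-cx)<112)&(np.abs(C[...,1]-cy)<110)
        print(n,'caddy',np.round(np.hstack([np.ravel(q) for q in cv2.minAreaRect(C[m][:,:2].astype(np.float32))]),1))
        b=C[(d>0)&(H>5)&(H<18)&(S>150)&(C[...,2]>112)&(C[...,2]<140)&(np.abs(C[...,0]-cx)<60)&(np.abs(C[...,1]-cy)<60)]
        if len(b)>8: print(n,'bar',b.mean(0).round(),np.linalg.svd(b-b.mean(0))[2][0].round(2))
if __name__=='__main__': look()
E
python3 look.py; python3 p.py 395,239,27,170,0
```

```text
scene lid [399. 241.  53.] 120
scene lid [399. 382.  53.] 136
scene lid [644. 239.  53.] 166
scene caddy [4.794e+02 2.000e-01 1.567e+02 1.831e+02 8.020e+01]
scene bar [484.   5. 127.] [ 0.17  0.98 -0.05]
top lid [637. 236.  53.] 135
top caddy [479.3   0.  148.  173.7  80.3]
top bar [477.   1. 130.] [-0.16 -0.99 -0.  ]
t 8.58 pos [395.5 239.5 138.7] zaxis [-0.003 -0.001 -1.   ] yaw 170.2 F [-0.2 -0.7  0.4] w 85.1 q [ 0.4   0.4   2.05  0.    0.7  -1.  ]
395,239,27,170,0 | turn [-0.1 -0.2  0.2] min rows 1 | shift [ 0.04 -0.06 11.17] len 11.2
```

Request:
drive_tool:
  moves:
    - [[0,0,1.86],[0,0,0]]
    - [[0,0,1.86],[0,0,0]]
    - [[0,0,1.86],[0,0,0]]
    - [[0,0,1.86],[0,0,0]]
    - [[0,0,1.86],[0,0,0]]
    - [[0,0,1.86],[0,0,0]]
    - [[0,0,0],[0,0,0]]
    - [[0,0,0],[0,0,0]]
    - [[0,0,0],[0,0,0]]
    - [[0,0,0],[0,0,0]]

```text
t: 9.42
tool_pos: [396.2, 238.8, 28.7]
ee_rot: [3.14, 0.001, 2.967]
force: [-0.8, 0.3, 0.3]
width: 85.0
finger_force: 0.0
```

Request:
drive_tool:
  moves:
    - [[0,0,0],[0,0,0]]
    - [[0,0,0],[0,0,0]]
    - [[0,0,0],[0,0,0]]
    - [[0,0,0],[0,0,0]]
    - [[0,0,0],[0,0,0]]
    - [[0,0,0],[0,0,0]]
    - [[0,0,0],[0,0,0]]
    - [[0,0,0],[0,0,0]]
    - [[0,0,0],[0,0,0]]
    - [[0,0,0],[0,0,0]]
  gripper: 4
  grip_force: 40

```text
t: 10.25
tool_pos: [395.6, 239.0, 28.5]
ee_rot: [3.14, 0.001, 2.968]
force: [0.4, -2.1, 10.0]
width: 48.9
finger_force: 39.7
```

Request:
drive_tool:
  moves:
    - [[0,0,-2],[0,0,0]]
    - [[0,0,-2],[0,0,0]]
    - [[0,0,-2],[0,0,0]]
    - [[0,0,-2],[0,0,0]]
    - [[0,0,-2],[0,0,0]]
    - [[0,0,-2],[0,0,0]]
    - [[0,0,-2],[0,0,0]]
    - [[0,0,0],[0,0,0]]
    - [[0,0,0],[0,0,0]]
    - [[0,0,0],[0,0,0]]

```text
t: 11.08
tool_pos: [395.0, 238.7, 167.2]
ee_rot: [3.141, -0.001, 2.968]
force: [-0.6, -0.6, -2.0]
width: 49.0
finger_force: 42.3
```

```bash
python3 - <<'E'
import numpy as np
a=np.radians(-9.9)
for x,y in((53,35),(53,-44),(-54,35)): print(x,y,np.round([480+x*np.cos(a)-y*np.sin(a),1+x*np.sin(a)+y*np.cos(a)]))
E
python3 p.py
```

```text
53 35 [538.  26.]
53 -44 [525. -51.]
-54 35 [433.  45.]
t 11.08 pos [395.  238.7 167.2] zaxis [-0.001  0.    -1.   ] yaw 170.1 F [-0.6 -0.6 -2. ] w 49.0 q [ 0.4   0.35  2.02  0.    0.77 -1.  ]
```

```bash
python3 p.py 433,45,130,170,0 433,45,33.5,170,0 433,45,150,170,0 395,381,140,170,0 395,381,28,170,0
```

```text
t 11.08 pos [395.  238.7 167.2] zaxis [-0.001  0.    -1.   ] yaw 170.1 F [-0.6 -0.6 -2. ] w 49.0 q [ 0.4   0.35  2.02  0.    0.77 -1.  ]
433,45,130,170,0 | turn [ 0.  -0.   0.1] min rows 1 | shift [ -7.1  -18.42   3.72] len 20.1
433,45,33.5,170,0 | turn [0. 0. 0.] min rows 0 | shift [-0.   -0.    9.65] len 9.6
433,45,150,170,0 | turn [0. 0. 0.] min rows 0 | shift [  0.     0.   -11.65] len 11.6
395,381,140,170,0 | turn [0. 0. 0.] min rows 0 | shift [ 9.58 32.43  1.  ] len 33.8
395,381,28,170,0 | turn [0. 0. 0.] min rows 0 | shift [-0.  -0.  11.2] len 11.2
```

Request:
drive_tool:
  moves:
    - [[-0.79,-2.05,0.41],[0,0,0]]
    - [[-0.79,-2.05,0.41],[0,0,0]]
    - [[-0.79,-2.05,0.41],[0,0,0]]
    - [[-0.79,-2.05,0.41],[0,0,0]]
    - [[-0.79,-2.05,0.41],[0,0,0]]
    - [[-0.79,-2.05,0.41],[0,0,0]]
    - [[-0.79,-2.05,0.41],[0,0,0]]
    - [[-0.79,-2.05,0.41],[0,0,0]]
    - [[-0.78,-2.05,0.41],[0,0,0]]
    - [[0,0,0],[0,0,0]]

```text
t: 11.92
tool_pos: [433.5, 42.4, 129.0]
ee_rot: [3.142, -0.003, 2.966]
force: [-0.4, 1.0, -1.1]
width: 48.7
finger_force: 42.3
```

Request:
drive_tool:
  moves:
    - [[0,0,1.5],[0,0,0]]
    - [[0,0,1.5],[0,0,0]]
    - [[0,0,1.5],[0,0,0]]
    - [[0,0,1.5],[0,0,0]]
    - [[0,0,1.2],[0,0,0]]
    - [[0,0,1.0],[0,0,0]]
    - [[0,0,0.7],[0,0,0]]
    - [[0,0,0.6],[0,0,0]]
    - [[0,0,0],[0,0,0]]
    - [[0,0,0],[0,0,0]]

```text
t: 12.75
tool_pos: [433.3, 45.0, 35.5]
ee_rot: [3.141, -0.001, 2.968]
force: [0.4, 0.1, -1.3]
width: 48.9
finger_force: 42.3
```

```bash
python3 p.py 433,45,33,170,0
```

```text
t 12.75 pos [433.3  45.   35.5] zaxis [-0.001  0.001 -1.   ] yaw 170.1 F [ 0.4  0.1 -1.3] w 48.9 q [-0.05  0.58  2.19  0.    0.38 -1.45]
433,45,33,170,0 | turn [ 0.  -0.1  0.1] min rows 1 | shift [ 0.03 -0.01  0.25] len 0.3
```

Request:
drive_tool:
  moves:
    - [[0,0,0.1],[0,0,0]]
    - [[0,0,0.1],[0,0,0]]
    - [[0,0,0.05],[0,0,0]]
    - [[0,0,0],[0,0,0]]
    - [[0,0,0],[0,0,0]]
    - [[0,0,0],[0,0,0]]
    - [[0,0,0],[0,0,0]]
    - [[0,0,0],[0,0,0]]
    - [[0,0,0],[0,0,0]]
    - [[0,0,0],[0,0,0]]

```text
t: 13.58
tool_pos: [433.5, 44.9, 33.3]
ee_rot: [3.141, -0.0, 2.968]
force: [0.3, -0.6, -1.3]
width: 48.7
finger_force: 42.3
```

Request:
drive_tool:
  moves:
    - [[0,0,0],[0,0,0]]
    - [[0,0,0],[0,0,0]]
    - [[0,0,0],[0,0,0]]
    - [[0,0,0],[0,0,0]]
    - [[0,0,0],[0,0,0]]
    - [[0,0,-1.5],[0,0,0]]
    - [[0,0,-2.5],[0,0,0]]
    - [[0,0,-2.5],[0,0,0]]
    - [[0,0,-2.5],[0,0,0]]
    - [[0,0,-2.5],[0,0,0]]
  gripper: 6.4

```text
t: 14.42
tool_pos: [433.2, 44.9, 149.5]
ee_rot: [3.141, -0.0, 2.968]
force: [0.1, -0.2, 0.5]
width: 63.9
finger_force: 0.0
```

Request:
drive_tool:
  moves:
    - [[0.96,3.24,0.1],[0,0,0]]
    - [[0.96,3.24,0.1],[0,0,0]]
    - [[0.96,3.24,0.1],[0,0,0]]
    - [[0.96,3.24,0.1],[0,0,0]]
    - [[0.96,3.24,0.1],[0,0,0]]
    - [[0.96,3.24,0.1],[0,0,0]]
    - [[0.96,3.24,0.1],[0,0,0]]
    - [[0.96,3.24,0.1],[0,0,0]]
    - [[0.96,3.24,0.1],[0,0,0]]
    - [[0.96,3.24,0.1],[0,0,0]]
  gripper: 8.5

```text
t: 15.25
tool_pos: [394.3, 382.2, 138.4]
ee_rot: [3.141, -0.0, 2.968]
force: [0.7, -0.1, -0.4]
width: 85.2
finger_force: 0.0
```

```bash
python3 look.py; python3 p.py 395,381,28,170,0
```

```text
scene lid [436.  47.  57.] 121
scene lid [399. 382.  52.] 143
scene lid [644. 238.  53.] 167
scene caddy [4.787e+02 4.000e-01 1.612e+02 1.800e+02 7.840e+01]
scene bar [484.   5. 127.] [ 0.19  0.98 -0.01]
top lid [636. 236.  53.] 136
top lid [431.  46.  57.] 147
top lid [378. 380.  53.] 42
top caddy [479.   -0.  147.8 172.9  80.3]
top bar [477.   0. 130.] [-0.17 -0.99 -0.01]
t 15.35 pos [394.2 384.2 138.2] zaxis [ 0.001  0.002 -1.   ] yaw 170.2 F [-0.1 -0.6  0.4] w 84.6 q [ 0.65  0.5   1.84  0.    0.8  -0.75]
395,381,28,170,0 | turn [0.1 0.  0.2] min rows 1 | shift [-0.13 -0.3  11.02] len 11.0
```

Request:
drive_tool:
  moves:
    - [[0,0,1.84],[0,0,0]]
    - [[0,0,1.84],[0,0,0]]
    - [[0,0,1.84],[0,0,0]]
    - [[0,0,1.84],[0,0,0]]
    - [[0,0,1.84],[0,0,0]]
    - [[0,0,1.84],[0,0,0]]
    - [[0,0,0],[0,0,0]]
    - [[0,0,0],[0,0,0]]
    - [[0,0,0],[0,0,0]]
    - [[0,0,0],[0,0,0]]

```text
t: 16.18
tool_pos: [395.4, 380.8, 29.2]
ee_rot: [3.14, 0.001, 2.968]
force: [0.4, -0.2, -0.6]
width: 85.0
finger_force: 0.0
```

Request:
drive_tool:
  moves:
    - [[0,0,0],[0,0,0]]
    - [[0,0,0],[0,0,0]]
    - [[0,0,0],[0,0,0]]
    - [[0,0,0],[0,0,0]]
    - [[0,0,0],[0,0,0]]
    - [[0,0,0],[0,0,0]]
    - [[0,0,0],[0,0,0]]
    - [[0,0,0],[0,0,0]]
    - [[0,0,0],[0,0,0]]
    - [[0,0,0],[0,0,0]]
  gripper: 4

```text
t: 17.02
tool_pos: [395.1, 380.7, 28.8]
ee_rot: [3.14, 0.0, 2.968]
force: [-1.0, -0.9, 7.2]
width: 48.7
finger_force: 40.3
```

Request:
drive_tool:
  moves:
    - [[0,0,-2],[0,0,0]]
    - [[0,0,-2],[0,0,0]]
    - [[0,0,-2],[0,0,0]]
    - [[0,0,-2],[0,0,0]]
    - [[0,0,-2],[0,0,0]]
    - [[0,0,-2],[0,0,0]]
    - [[0,0,-2],[0,0,0]]
    - [[0,0,0],[0,0,0]]
    - [[0,0,0],[0,0,0]]
    - [[0,0,0],[0,0,0]]

```text
t: 17.85
tool_pos: [394.6, 380.3, 167.3]
ee_rot: [-3.142, -0.001, 2.968]
force: [-0.5, 1.0, -1.9]
width: 48.8
finger_force: 42.3
```

```bash
python3 p.py 538,26,150,170,0 538,26,33,170,0 538,26,150,170,0 640,237,140,170,0 640,237,28,170,0
```

```text
t 17.85 pos [394.6 380.3 167.3] zaxis [-0.001  0.    -1.   ] yaw 170.1 F [-0.5  1.  -1.9] w 48.8 q [ 0.65  0.46  1.82  0.    0.86 -0.75]
538,26,150,170,0 | turn [-0.  -0.   0.1] min rows 1 | shift [-20.28 -32.4    1.73] len 38.3
538,26,33,170,0 | turn [0. 0. 0.] min rows 0 | shift [-0.  -0.  11.7] len 11.7
538,26,150,170,0 | turn [0. 0. 0.] min rows 0 | shift [  0.    0.  -11.7] len 11.7
640,237,140,170,0 | turn [0. 0. 0.] min rows 0 | shift [-6.38 22.55  1.  ] len 23.5
640,237,28,170,0 | turn [0. 0. 0.] min rows 0 | shift [-0.  -0.  11.2] len 11.2
```

Request:
drive_tool:
  moves:
    - [[-1.69,-2.7,0.14],[0,0,0]]
    - [[-1.69,-2.7,0.14],[0,0,0]]
    - [[-1.69,-2.7,0.14],[0,0,0]]
    - [[-1.69,-2.7,0.14],[0,0,0]]
    - [[-1.69,-2.7,0.14],[0,0,0]]
    - [[-1.69,-2.7,0.14],[0,0,0]]
    - [[-1.69,-2.7,0.14],[0,0,0]]
    - [[-1.69,-2.7,0.14],[0,0,0]]
    - [[-1.69,-2.7,0.14],[0,0,0]]
    - [[-1.69,-2.7,0.14],[0,0,0]]

```text
t: 18.68
tool_pos: [514.6, 83.8, 152.5]
ee_rot: [3.141, -0.002, 2.968]
force: [0.5, 0.9, -0.8]
width: 48.9
finger_force: 42.3
```

Request:
drive_tool:
  moves:
    - [[-1.69,-2.7,0.14],[0,0,0]]
    - [[-1.69,-2.7,0.14],[0,0,0]]
    - [[0,0,0],[0,0,0]]
    - [[0,0,0],[0,0,0]]
    - [[0,0,0],[0,0,0]]
    - [[0,0,1.5],[0,0,0]]
    - [[0,0,1.5],[0,0,0]]
    - [[0,0,1.5],[0,0,0]]
    - [[0,0,1.5],[0,0,0]]
    - [[0,0,0],[0,0,0]]

```text
t: 19.52
tool_pos: [537.0, 27.7, 88.5]
ee_rot: [3.141, -0.005, 2.97]
force: [-0.6, 0.3, -2.1]
width: 48.7
finger_force: 42.4
```

```bash
python3 p.py 538,26,33,170,0
```

```text
t 19.52 pos [537.   27.7  88.5] zaxis [-0.005  0.001 -1.   ] yaw 170.1 F [-0.6  0.3 -2.1] w 48.7 q [-0.07  0.56  1.91  0.    0.67 -1.47]
538,26,33,170,0 | turn [ 0.  -0.3  0.1] min rows 1 | shift [-0.13 -0.15  5.55] len 5.6
```

Request:
drive_tool:
  moves:
    - [[-0.05,-0.05,1],[0,0,0]]
    - [[-0.05,-0.05,1],[0,0,0]]
    - [[0,0,1],[0,0,0]]
    - [[0,0,1],[0,0,0]]
    - [[0,0,0.7],[0,0,0]]
    - [[0,0,0.5],[0,0,0]]
    - [[0,0,0.2],[0,0,0]]
    - [[0,0,0.1],[0,0,0]]
    - [[0,0,0],[0,0,0]]
    - [[0,0,0],[0,0,0]]

```text
t: 20.35
tool_pos: [539.7, 25.3, 36.3]
ee_rot: [3.141, 0.0, 2.968]
force: [0.4, -0.9, -1.3]
width: 48.5
finger_force: 42.4
```

Request:
drive_tool:
  moves:
    - [[0,0,0],[0,0,0]]
    - [[0,0,0],[0,0,0]]
    - [[0,0,0],[0,0,0]]
    - [[0,0,0],[0,0,0]]
    - [[0,0,0],[0,0,0]]
    - [[0,0,-1.5],[0,0,0]]
    - [[0,0,-2.5],[0,0,0]]
    - [[0,0,-2.5],[0,0,0]]
    - [[0,0,-2.5],[0,0,0]]
    - [[0,0,-2.5],[0,0,0]]
  gripper: 6.4

```text
t: 21.18
tool_pos: [539.3, 25.3, 152.2]
ee_rot: [3.141, -0.0, 2.968]
force: [0.7, 0.2, -0.1]
width: 64.2
finger_force: 0.0
```

Request:
drive_tool:
  moves:
    - [[-0.75,2.65,0.1],[0,0,0]]
    - [[-0.75,2.65,0.1],[0,0,0]]
    - [[-0.75,2.65,0.1],[0,0,0]]
    - [[-0.75,2.65,0.1],[0,0,0]]
    - [[-0.75,2.65,0.1],[0,0,0]]
    - [[-0.75,2.65,0.1],[0,0,0]]
    - [[-0.75,2.65,0.1],[0,0,0]]
    - [[-0.75,2.65,0.1],[0,0,0]]
    - [[-0.38,1.35,0.2],[0,0,0]]
    - [[0,0,0],[0,0,0]]
  gripper: 8.5

```text
t: 22.02
tool_pos: [641.7, 238.8, 140.4]
ee_rot: [3.141, -0.0, 2.97]
force: [0.8, -0.1, -0.1]
width: 85.3
finger_force: 0.0
```

```bash
python3 look.py; python3 p.py 640,237,28,170,0
```

```text
scene lid [541.  28.  57.] 147
scene lid [643. 239.  53.] 161
scene caddy [482.9  -0.  158.8 180.   79. ]
scene bar [484.   5. 126.] [ 0.15  0.99 -0.05]
top lid [537.  27.  57.] 143
top lid [429.  47.  58.] 144
top caddy [4.791e+02 2.000e-01 1.480e+02 1.732e+02 8.040e+01]
top bar [477.   1. 130.] [-0.18 -0.98  0.08]
t 22.12 pos [640.9 236.3 140.7] zaxis [-0.001  0.    -1.   ] yaw 170.1 F [ 0.8 -0.1  0.4] w 85.2 q [ 0.26  0.66  1.49  0.    0.99 -1.14]
640,237,28,170,0 | turn [ 0.  -0.1  0.1] min rows 1 | shift [ 0.1   0.05 11.27] len 11.3
```

Request:
drive_tool:
  moves:
    - [[0,0,1.88],[0,0,0]]
    - [[0,0,1.88],[0,0,0]]
    - [[0,0,1.88],[0,0,0]]
    - [[0,0,1.88],[0,0,0]]
    - [[0,0,1.88],[0,0,0]]
    - [[0,0,1.88],[0,0,0]]
    - [[0,0,0],[0,0,0]]
    - [[0,0,0],[0,0,0]]
    - [[0,0,0],[0,0,0]]
    - [[0,0,0],[0,0,0]]

```text
t: 22.95
tool_pos: [641.9, 236.2, 30.0]
ee_rot: [3.14, 0.002, 2.968]
force: [-0.1, -1.4, 1.0]
width: 84.9
finger_force: 0.0
```

Request:
drive_tool:
  moves:
    - [[0,0,0],[0,0,0]]
    - [[0,0,0],[0,0,0]]
    - [[0,0,0],[0,0,0]]
    - [[0,0,0],[0,0,0]]
    - [[0,0,0],[0,0,0]]
    - [[0,0,0],[0,0,0]]
    - [[0,0,0],[0,0,0]]
    - [[0,0,0],[0,0,0]]
    - [[0,0,0],[0,0,0]]
    - [[0,0,0],[0,0,0]]
  gripper: 4

```text
t: 23.78
tool_pos: [641.5, 236.5, 29.3]
ee_rot: [3.141, 0.001, 2.968]
force: [-1.1, -0.9, 4.8]
width: 48.7
finger_force: 40.9
```

Request:
drive_tool:
  moves:
    - [[0,0,-2],[0,0,0]]
    - [[0,0,-2],[0,0,0]]
    - [[0,0,-2],[0,0,0]]
    - [[0,0,-2],[0,0,0]]
    - [[0,0,-2],[0,0,0]]
    - [[0,0,-2],[0,0,0]]
    - [[0,0,-2],[0,0,0]]
    - [[0,0,0],[0,0,0]]
    - [[0,0,0],[0,0,0]]
    - [[0,0,0],[0,0,0]]

```text
t: 24.62
tool_pos: [640.8, 236.2, 167.3]
ee_rot: [3.141, -0.001, 2.968]
force: [0.4, -0.2, -1.6]
width: 48.6
finger_force: 41.8
```

```bash
python3 p.py 525,60,160,170,0 525,-51,150,170,0 525,-51,33,170,0
```

```text
t 24.62 pos [640.8 236.2 167.3] zaxis [-0.001  0.    -1.   ] yaw 170.1 F [ 0.4 -0.2 -1.6] w 48.6 q [ 0.26  0.64  1.47  0.    1.04 -1.14]
525,60,160,170,0 | turn [ 0.  -0.1  0.1] min rows 1 | shift [  8.35 -19.37   0.73] len 21.1
525,-51,150,170,0 | turn [0. 0. 0.] min rows 0 | shift [ -1.93 -10.93   1.  ] len 11.1
525,-51,33,170,0 | turn [0. 0. 0.] min rows 0 | shift [-0.  -0.  11.7] len 11.7
```

Request:
drive_tool:
  moves:
    - [[1.04,-2.42,0.09],[0,0,0]]
    - [[1.04,-2.42,0.09],[0,0,0]]
    - [[1.04,-2.42,0.09],[0,0,0]]
    - [[1.04,-2.42,0.09],[0,0,0]]
    - [[1.04,-2.42,0.09],[0,0,0]]
    - [[1.04,-2.42,0.09],[0,0,0]]
    - [[1.04,-2.42,0.09],[0,0,0]]
    - [[1.04,-2.42,0.09],[0,0,0]]
    - [[0,0,0],[0,0,0]]
    - [[0,0,0],[0,0,0]]

```text
t: 25.45
tool_pos: [525.2, 59.2, 160.2]
ee_rot: [3.141, -0.002, 2.966]
force: [0.7, -0.3, -1.3]
width: 48.7
finger_force: 41.9
```

Request:
drive_tool:
  moves:
    - [[-0.39,-2.19,0.2],[0,0,0]]
    - [[-0.39,-2.19,0.2],[0,0,0]]
    - [[-0.39,-2.19,0.2],[0,0,0]]
    - [[-0.39,-2.19,0.2],[0,0,0]]
    - [[-0.39,-2.19,0.2],[0,0,0]]
    - [[0,0,0],[0,0,0]]
    - [[0,0,0],[0,0,0]]
    - [[0,0,2],[0,0,0]]
    - [[0,0,2],[0,0,0]]
    - [[0,0,2],[0,0,0]]

```text
t: 26.28
tool_pos: [526.5, -49.9, 90.2]
ee_rot: [3.141, 0.001, 2.969]
force: [0.6, -1.1, -1.2]
width: 48.5
finger_force: 42.0
```

```bash
python3 p.py 525,-51,33,170,0; grep -c . h.py
```

```text
t 26.28 pos [526.5 -49.9  90.2] zaxis [ 0.001  0.001 -1.   ] yaw 170.1 F [ 0.6 -1.1 -1.2] w 48.5 q [-0.22  0.55  1.93  0.    0.66 -1.62]
525,-51,33,170,0 | turn [0.  0.  0.1] min rows 1 | shift [ 0.13 -0.14  5.72] len 5.7
10
```

Request:
drive_tool:
  moves:
    - [[0.05,-0.05,1],[0,0,0]]
    - [[0.05,-0.05,1],[0,0,0]]
    - [[0,0,1],[0,0,0]]
    - [[0,0,1],[0,0,0]]
    - [[0,0,0.7],[0,0,0]]
    - [[0,0,0.4],[0,0,0]]
    - [[0,0,0.2],[0,0,0]]
    - [[0,0,0.1],[0,0,0]]
    - [[0,0,0],[0,0,0]]
    - [[0,0,0],[0,0,0]]

```text
t: 27.12
tool_pos: [525.2, -52.0, 37.3]
ee_rot: [3.141, 0.001, 2.968]
force: [-0.1, 0.2, -0.7]
width: 48.7
finger_force: 42.0
```

Request:
drive_tool:
  moves:
    - [[0,0,0],[0,0,0]]
    - [[0,0,0],[0,0,0]]
    - [[0,0,0],[0,0,0]]
    - [[0,0,0],[0,0,0]]
    - [[0,0,0],[0,0,0]]
    - [[0,0,-1.5],[0,0,0]]
    - [[0,0,-2.5],[0,0,0]]
    - [[0,0,-2.5],[0,0,0]]
    - [[0,0,-2.5],[0,0,0]]
    - [[0,0,-2.5],[0,0,0]]
  gripper: 6.2

```text
t: 27.95
tool_pos: [524.8, -52.0, 153.2]
ee_rot: [3.141, -0.0, 2.968]
force: [0.0, 1.3, 0.3]
width: 62.0
finger_force: 0.0
```

Request:
drive_tool:
  moves:
    - [[0,0,-2.5],[0,0,0]]
    - [[0,0,-2.5],[0,0,0]]
    - [[1,1.2,0],[0,0,0]]
    - [[1,1.2,0],[0,0,0]]
    - [[1,1.2,0],[0,0,0]]
    - [[1,1.2,0],[0,0,0]]
    - [[0,0,0],[0,0,0]]
    - [[0,0,0],[0,0,0]]
    - [[0,0,0],[0,0,0]]
    - [[0,0,0],[0,0,0]]
  gripper: 8.5

```text
t: 28.78
tool_pos: [494.2, 2.0, 201.7]
ee_rot: [3.141, -0.0, 2.968]
force: [-0.8, 0.3, -0.2]
width: 85.0
finger_force: 0.0
```

```bash
python3 look.py; python3 p.py 480,1,195,170,0 480,1,83,170,0;python3 -c "
from h import *
i,d=grab_frame('scene'); save('s2',i[60:330,170:530].repeat(2,0).repeat(2,1))"
```

```text
scene lid [437.  47.  57.] 118
scene lid [527. -48.  57.] 123
scene lid [542.  27.  57.] 148
scene caddy [481.    0.7 155.9 176.9  80.3]
scene bar [483.   4. 126.] [0.19 0.98 0.  ]
top caddy [460.5 -69.5   3.6 108.2  80.1]
t 28.88 pos [494.1   1.8 201.8] zaxis [-0.     0.001 -1.   ] yaw 170.0 F [ 0.   0.2 -0.8] w 85.2 q [-0.13  0.34  1.91  0.    0.89 -1.53]
480,1,195,170,0 | turn [ 0. -0.  0.] min rows 1 | shift [ 1.38 -0.32  0.68] len 1.6
480,1,83,170,0 | turn [0. 0. 0.] min rows 0 | shift [-0.  -0.  11.2] len 11.2
```

View pics/s2.png

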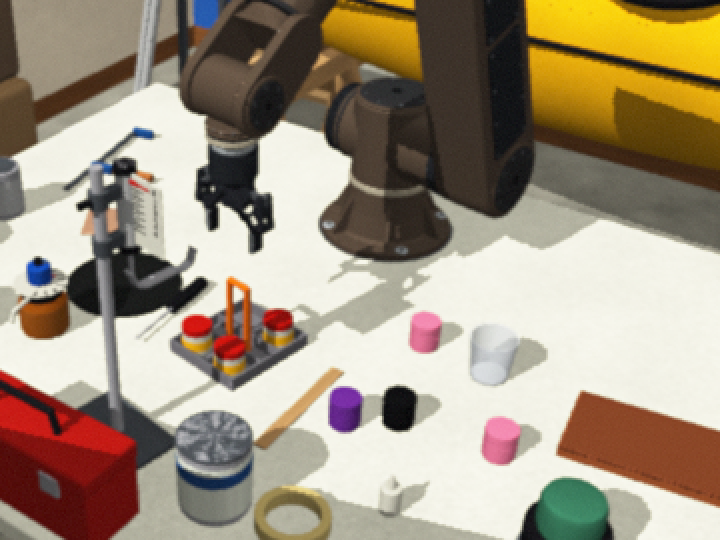

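All three tubs are in the caddy, with lids at (197,325), (228,345) and (278,318) in the crop. I will grip the handle with the tool tilted about 10°, which leans the wrist away from the balance post.

```bash
python3 p.py 484,0.5,195,170,-10 484,0.5,85,170,-10
```

```text
t 28.93 pos [494.1   1.8 201.8] zaxis [-0.     0.001 -1.   ] yaw 170.0 F [ 0.4 -1.2  0. ] w 84.9 q [-0.13  0.34  1.91  0.    0.89 -1.53]
484,0.5,195,170,-10 | turn [  0. -10.   0.] min rows 2 | shift [ 1.08 -0.3   0.5 ] len 1.2
484,0.5,85,170,-10 | turn [0. 0. 0.] min rows 0 | shift [ 1.91 -0.   10.83] len 11.0
```

Request:
drive_tool:
  moves:
    - [[0,0,0],[0,-5,0]]
    - [[0,0,0],[0,-5,0]]
    - [[1.08,-0.3,0.5],[0,0,0]]
    - [[0.32,0,1.8],[0,0,0]]
    - [[0.32,0,1.8],[0,0,0]]
    - [[0.32,0,1.8],[0,0,0]]
    - [[0.32,0,1.8],[0,0,0]]
    - [[0.32,0,1.8],[0,0,0]]
    - [[0.32,0,1.8],[0,0,0]]
    - [[0,0,0],[0,0,0]]

```text
t: 29.77
tool_pos: [482.6, 0.8, 82.9]
ee_rot: [3.141, 0.17, 2.967]
force: [-0.3, 0.1, -0.5]
width: 85.2
finger_force: 0.0
```

Request:
drive_tool:
  moves:
    - [[0,0,0],[0,0,0]]
    - [[0,0,0],[0,0,0]]
    - [[0,0,0],[0,0,0]]
    - [[0,0,0],[0,0,0]]
    - [[0,0,0],[0,0,0]]
    - [[0,0,0],[0,0,0]]
    - [[0,0,0],[0,0,0]]
    - [[0,0,0],[0,0,0]]
    - [[0,0,0],[0,0,0]]
    - [[0,0,0],[0,0,0]]
  gripper: 4
  grip_force: 80

```text
t: 30.6
tool_pos: [484.2, 0.8, 86.9]
ee_rot: [3.141, 0.177, 2.968]
force: [-1.6, -2.0, 5.8]
width: 47.0
finger_force: 82.3
```

```bash
python3 p.py 484,0.5,245,170,-10
```

```text
t 30.6 pos [484.2   0.8  86.9] zaxis [ 0.173 -0.03  -0.984] yaw 170.0 F [-1.6 -2.   5.8] w 47.0 q [-0.13  0.48  2.15 -0.02  0.34 -1.51]
484,0.5,245,170,-10 | turn [0.  0.1 0. ] min rows 1 | shift [ -2.73  -0.03 -15.57] len 15.8
```

Request:
drive_tool:
  moves:
    - [[-0.09,0,-0.5],[0,0,0]]
    - [[-0.17,0,-1],[0,0,0]]
    - [[-0.35,0,-2],[0,0,0]]
    - [[-0.35,0,-2],[0,0,0]]
    - [[-0.35,0,-2],[0,0,0]]
    - [[-0.35,0,-2],[0,0,0]]
    - [[-0.35,0,-2],[0,0,0]]
    - [[-0.35,0,-2],[0,0,0]]
    - [[-0.26,0,-1.5],[0,0,0]]
    - [[-0.1,0,-0.6],[0,0,0]]

```text
t: 31.43
tool_pos: [483.3, 1.0, 246.3]
ee_rot: [3.141, 0.177, 2.968]
force: [0.8, 0.3, -6.3]
width: 47.1
finger_force: 84.1
```

Request:
drive_tool:
  moves:
    - [[0,0.4,0],[0,0,0]]
    - [[0,0.4,0],[0,0,0]]
    - [[0,0.4,0],[0,0,0]]
    - [[0,0.4,0],[0,0,0]]
    - [[0,0.4,0],[0,0,0]]
    - [[0,0,0],[0,0,0]]
    - [[0,0,0],[0,0,0]]
    - [[0,0,0],[0,0,0]]
    - [[0,0,0],[0,0,0]]
    - [[0,0,0],[0,0,0]]

```text
t: 32.27
tool_pos: [486.8, 20.4, 243.9]
ee_rot: [3.141, 0.174, 2.968]
force: [-0.8, -0.7, -7.0]
width: 47.1
finger_force: 84.1
```

```bash
python3 p.py 492,26,243,170,-10 620,3.5,243,170,-10; python3 - <<'E'
from m import *
for n in('scene','top'):
    i,d=grab_frame(n); C=cloud(n,d); h=cv2.cvtColor(i,cv2.COLOR_RGB2HSV);H,S,V=h[...,0],h[...,1],h[...,2]
    near=(np.abs(C[...,0]-490)<140)&(np.abs(C[...,1]-20)<140)&(d>0)
    b=C[near&(H>5)&(H<18)&(S>150)&(C[...,2]>268)&(C[...,2]<300)]
    if len(b)>5: print(n,'bar',b.mean(0).round(1),b.max(0).round(),np.linalg.svd(b-b.mean(0))[2][0].round(2),len(b))
    red=near&((H<6)|(H>174))&(S>170)&(V>80)&(C[...,2]>190)&(C[...,2]<230)
    k,l,s,c=cv2.connectedComponentsWithStats(red.astype(np.uint8))
    for j in range(1,k):
        if s[j,4]>25: p=C[l==j]; p=p[p[:,2]>np.percentile(p[:,2],90)-6]; print(n,'lid',p.mean(0).round(1),s[j,4])
    # hook strip fresh
    m=(d>0)&(S<70)&(C[...,2]>228)&(C[...,2]<250)&(np.abs(C[...,0]-650)<48)&(np.abs(C[...,1])<40); p=C[m][:,:2]
    for x in (615,640,665,685):
        q=C[m&(np.abs(C[...,0]-x)<10)]; 
        if len(q): print(n,'strip',x,q.mean(0).round(1),np.percentile(q[:,1],[3,97]).round(1))
E
```

```text
t 32.27 pos [486.8  20.4 243.9] zaxis [ 0.171 -0.029 -0.985] yaw 170.0 F [-0.8 -0.7 -7. ] w 47.1 q [-0.09  0.22  1.97 -0.02  0.78 -1.47]
492,26,243,170,-10 | turn [ 0. -0.  0.] min rows 1 | shift [-0.4   0.64  0.16] len 0.8
620,3.5,243,170,-10 | turn [0. 0. 0.] min rows 0 | shift [-1.28e+01  1.00e-02  2.26e+00] len 13.0
scene bar [485.1  14.5 283.6] [493.  43. 292.] [-0.17 -0.96 -0.24] 58
scene lid [440.9  70.8 213.5] 127
scene lid [527.6 -24.9 213.5] 113
scene lid [545.5  50.3 213.4] 157
scene strip 615 [613.3   6.9 239.1] [-3.1 14.9]
scene strip 640 [640.1   1.  239.3] [-8.8 12.1]
scene strip 665 [664.9  -3.2 239.5] [-12.1   5. ]
scene strip 685 [683.8  -4.7 239.7] [-15.    3.6]
top strip 615 [616.8   4.6 237.7] [-2.8 12.5]
top strip 640 [639.5   0.7 239.9] [-5.8  9.4]
top strip 665 [665.1  -3.8 239.2] [-11.9   3.5]
top strip 685 [684.9  -7.  240. ] [-15.    0.5]
```

Request:
drive_tool:
  moves:
    - [[-0.9,0.07,0.16],[0,0,0]]
    - [[-0.9,0.07,0.16],[0,0,0]]
    - [[-0.9,0.07,0.16],[0,0,0]]
    - [[-0.9,0.07,0.16],[0,0,0]]
    - [[-0.9,0.07,0.16],[0,0,0]]
    - [[-0.9,0.05,0.16],[0,0,0]]
    - [[0,0,0],[0,0,0]]
    - [[0,0,0],[0,0,0]]
    - [[0,0,0],[0,0,0]]
    - [[0,0,0],[0,0,0]]

```text
t: 33.2
tool_pos: [541.1, 15.1, 243.8]
ee_rot: [3.141, 0.174, 2.968]
force: [0.2, 0.1, -6.4]
width: 47.1
finger_force: 84.1
```

```bash
python3 p.py; cat > hk.py <<'E'
from m import *; import sys
u=np.array([.985,-.171]); v=np.array([.171,.985]); dip=np.array([617,6.])
for n in('scene','top'):
    i,d=grab_frame(n); C=cloud(n,d); h=cv2.cvtColor(i,cv2.COLOR_RGB2HSV);H,S,V=h[...,0],h[...,1],h[...,2]
    a=(C[...,:2]-dip)@u; b=(C[...,:2]-dip)@v; z=C[...,2]
    near=(np.abs(a)<140)&(np.abs(b)<60)&(d>0)
    org=near&(H>5)&(H<18)&(S>150)&(V>90)
    for lo,hi in((175,215),(215,250),(250,275),(275,300)):
        m=org&(z>lo)&(z<hi)
        if m.sum()>6: print(n,'orange z',lo,'a',np.percentile(a[m],[3,50,97]).round(),'b',np.percentile(b[m],[2,10,50,90,98]).round(),m.sum(), 'zmax',z[m].max().round())
    hk=near&(S<70)&(z>228)&(z<252)&(a>-15)&(a<75); print(n,'strip b',np.percentile(b[hk],[3,50,97]).round(1),hk.sum())
    tp=near&(S<70)&(z>245)&(z<265)&(a>-32)&(a<-10);
    if tp.sum()>3: print(n,'tip a',a[tp].mean().round(1),'b',np.percentile(b[tp],[3,50,97]).round(1),'z',z[tp].max().round())
    if n=='scene' and len(sys.argv)>1: save(sys.argv[1],cv2.resize(i[100:260,180:380],None,fx=4,fy=3.75,interpolation=2))
E
python3 hk.py h1
```

```text
t 33.2 pos [541.1  15.1 243.8] zaxis [ 0.171 -0.029 -0.985] yaw 170.0 F [ 0.2  0.1 -6.4] w 47.1 q [-0.09  0.3   1.85 -0.02  0.82 -1.47]
scene orange z 175 a [-85. -78. -74.] b [-26. -23.  15.  22.  25.] 74 zmax 215.0
scene orange z 215 a [-85. -79. -73.] b [-26. -24. -18.  19.  21.] 61 zmax 249.0
scene orange z 250 a [-84. -78. -73.] b [-30. -28. -22. -18. -16.] 28 zmax 274.0
scene orange z 275 a [-83. -78. -73.] b [-31. -27. -13.   9.  14.] 44 zmax 290.0
scene strip b [-9.   1.   8.7] 125
scene tip a -13.7 b [-9.5  1.1  8.3] z 264.0
top strip b [-8.9 -1.3  6.1] 109
```

View pics/h1.png

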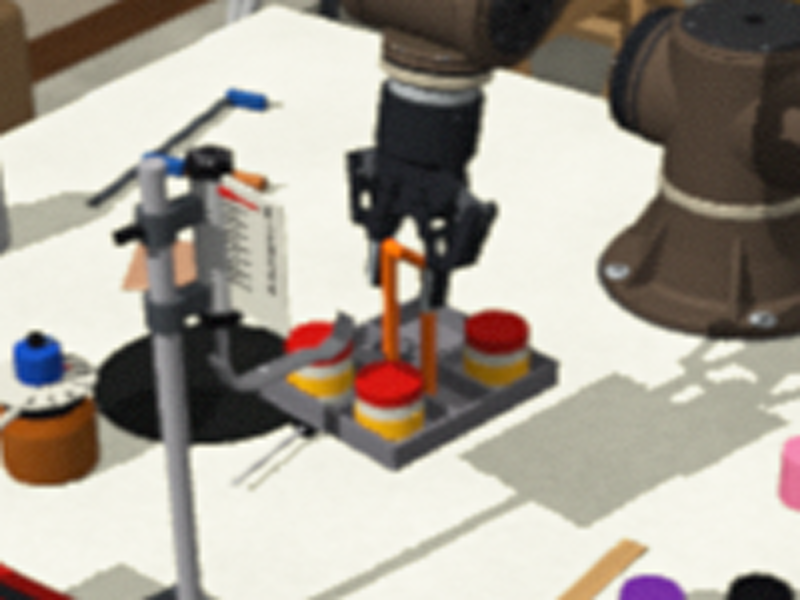

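The crop shows the caddy level in the gripper. The hook tip, at (345,325), lies in line with the loop, whose posts are at (390,300) and (428,350). The measured lateral offset is about −1.5 mm, so I advance 80 mm.

Request:
drive_tool:
  moves:
    - [[-0.98,0,0.17],[0,0,0]]
    - [[-0.98,0,0.17],[0,0,0]]
    - [[-0.98,0,0.17],[0,0,0]]
    - [[-0.98,0,0.17],[0,0,0]]
    - [[-0.98,0,0.17],[0,0,0]]
    - [[-0.98,0,0.17],[0,0,0]]
    - [[-0.98,0,0.17],[0,0,0]]
    - [[-0.98,0,0.17],[0,0,0]]
    - [[0,0,0],[0,0,0]]
    - [[0,0,0],[0,0,0]]

```text
t: 34.13
tool_pos: [620.1, 1.2, 243.6]
ee_rot: [3.141, 0.174, 2.968]
force: [-0.1, 0.8, -6.6]
width: 47.0
finger_force: 84.1
```

```bash
python3 p.py 620,3.5,203,170,-10; python3 hk.py h2
```

```text
t 34.13 pos [620.1   1.2 243.6] zaxis [ 0.17  -0.029 -0.985] yaw 170.0 F [-0.1  0.8 -6.6] w 47.0 q [-0.1   0.41  1.67 -0.02  0.89 -1.49]
620,3.5,203,170,-10 | turn [ 0. -0.  0.] min rows 1 | shift [0.75 0.22 3.99] len 4.1
scene orange z 175 a [-6.  2. 41.] b [-26. -24.  14.  21.  24.] 82 zmax 215.0
scene orange z 215 a [-3.  2.  7.] b [-31. -27.  16.  22.  24.] 43 zmax 249.0
scene orange z 250 a [-2.  4.  8.] b [-30. -28. -22. -20. -17.] 30 zmax 275.0
scene orange z 275 a [-2.  3.  8.] b [-28. -26. -13.   7.  12.] 44 zmax 291.0
scene strip b [-18.4  -0.9   8. ] 115Traceback (most recent call last):
  File "hk.py", line 11, in <module>
    hk=near&(S<70)&(z>228)&(z<252)&(a>-15)&(a<75); print(n,'strip b',np.percentile(b[hk],[3,50,97]).round(1),hk.sum())
                                                                     ~~~~~~~~~~~~~^^^^^^^^^^^^^^^^^
    return _quantile_unchecked(
        a, q, axis, out, overwrite_input, method, keepdims, weights)
    return _ureduce(a,
                    func=_quantile_ureduce_func,
    ...<5 lines>...
                    overwrite_input=overwrite_input,
                    method=method)
    r = func(a, **kwargs)
    result = _quantile(arr,
                       quantiles=q,
    ...<2 lines>...
                       out=out,
                       weights=wgt)
    slices_having_nans = np.isnan(arr[-1, ...])
                                  ~~~^^^^^^^^^
IndexError: index -1 is out of bounds for axis 0 with size 0
```

View pics/h2.png

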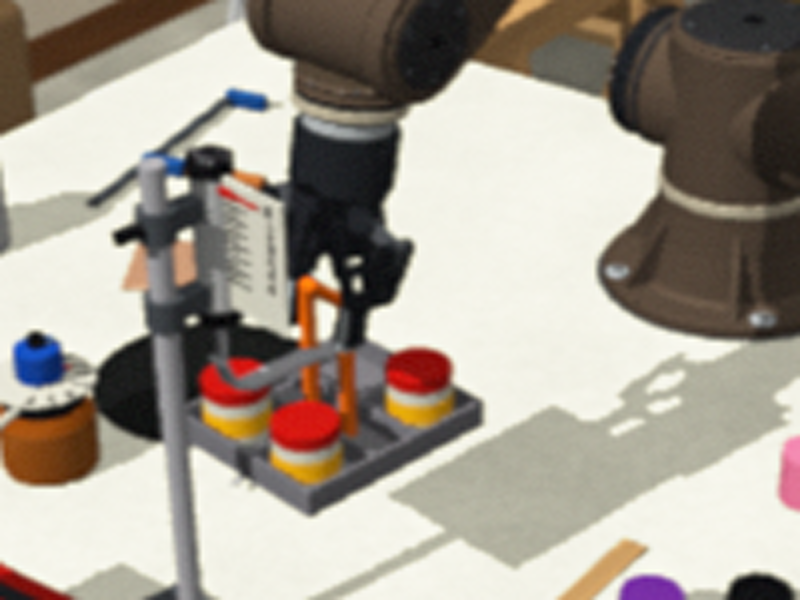

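The hook strip now passes through the loop under the bar. I lower in stages and watch the force.

Request:
drive_tool:
  moves:
    - [[0.12,0,0.69],[0,0,0]]
    - [[0.12,0,0.69],[0,0,0]]
    - [[0.12,0,0.69],[0,0,0]]
    - [[0.12,0,0.69],[0,0,0]]
    - [[0.12,0,0.69],[0,0,0]]
    - [[0.09,0,0.5],[0,0,0]]
    - [[0.07,0,0.4],[0,0,0]]
    - [[0.07,0,0.4],[0,0,0]]
    - [[0.05,0,0.3],[0,0,0]]
    - [[0,0,0],[0,0,0]]

```text
t: 35.07
tool_pos: [620.2, 1.3, 192.5]
ee_rot: [3.141, 0.175, 2.968]
force: [0.6, -0.6, -2.1]
width: 47.0
finger_force: 84.5
```

Request:
drive_tool:
  moves:
    - [[0.07,0,0.4],[0,0,0]]
    - [[0.07,0,0.4],[0,0,0]]
    - [[0,0,0],[0,0,0]]
    - [[0,0,0],[0,0,0]]
    - [[0,0,0],[0,0,0]]
    - [[0,0,0],[0,0,0]]
    - [[0,0,0],[0,0,0]]
    - [[0,0,0],[0,0,0]]
    - [[0,0,0],[0,0,0]]
    - [[0,0,0],[0,0,0]]

```text
t: 35.9
tool_pos: [620.3, 1.3, 184.9]
ee_rot: [3.141, 0.175, 2.968]
force: [5.0, -1.1, -1.5]
width: 46.9
finger_force: 84.5
```

```bash
python3 p.py; python3 -c "
from cell import observe
print(observe()['ft_torque'])"
```

```text
t 35.9 pos [620.3   1.3 184.9] zaxis [ 0.172 -0.029 -0.985] yaw 170.0 F [ 5.  -1.1 -1.5] w 46.9 q [-0.1   0.48  1.74 -0.02  0.75 -1.48]
[-0.00223844 -0.56575981  0.0219908 ]
```

Request:
drive_tool:
  moves:
    - [[-0.15,0,0.03],[0,0,0]]
    - [[-0.15,0,0.03],[0,0,0]]
    - [[-0.1,0,0.02],[0,0,0]]
    - [[0,0,0],[0,0,0]]
    - [[0,0,0],[0,0,0]]
    - [[0.05,0,0.3],[0,0,0]]
    - [[0.05,0,0.3],[0,0,0]]
    - [[0,0,0],[0,0,0]]
    - [[0,0,0],[0,0,0]]
    - [[0,0,0],[0,0,0]]

```text
t: 36.73
tool_pos: [624.1, 0.6, 178.4]
ee_rot: [3.141, 0.174, 2.968]
force: [-0.3, -0.7, -0.9]
width: 47.0
finger_force: 84.7
```

```bash
python3 p.py
```

```text
t 36.73 pos [6.241e+02 6.000e-01 1.784e+02] zaxis [ 0.171 -0.029 -0.985] yaw 170.0 F [-0.3 -0.7 -0.9] w 47.0 q [-0.1   0.49  1.73 -0.02  0.74 -1.48]
```

Request:
drive_tool:
  moves:
    - [[0.05,0,0.3],[0,0,0]]
    - [[0.05,0,0.3],[0,0,0]]
    - [[0,0,0],[0,0,0]]
    - [[0,0,0],[0,0,0]]
    - [[0,0,0],[0,0,0]]
    - [[0,0,0],[0,0,0]]
    - [[0,0,0],[0,0,0]]
    - [[0,0,0],[0,0,0]]
    - [[0,0,0],[0,0,0]]
    - [[0,0,0],[0,0,0]]

```text
t: 37.57
tool_pos: [624.2, 0.7, 172.5]
ee_rot: [3.141, 0.175, 2.968]
force: [0.4, -0.3, -0.1]
width: 46.7
finger_force: 84.7
```

```bash
python3 p.py; python3 - <<'E'
import numpy as np
from cell import observe,grab_frame
F=[]
for k in range(5): grab_frame('top'); F.append(observe()['force'])
print(np.mean(F,0),np.std(F,0))
E
```

```text
t 37.57 pos [624.2   0.7 172.5] zaxis [ 0.171 -0.029 -0.985] yaw 170.0 F [ 0.4 -0.3 -0.1] w 46.7 q [-0.1   0.5   1.74 -0.02  0.73 -1.48]
[ 1.63152218 -0.36807676 -0.75535768] [0.64127078 0.47785328 0.53139321]
```

Request:
drive_tool:
  moves:
    - [[0.04,0,0.2],[0,0,0]]
    - [[0.03,0,0.2],[0,0,0]]
    - [[0,0,0],[0,0,0]]
    - [[0,0,0],[0,0,0]]
    - [[0,0,0],[0,0,0]]
    - [[0,0,0],[0,0,0]]
    - [[0,0,0],[0,0,0]]
    - [[0,0,0],[0,0,0]]
    - [[0,0,0],[0,0,0]]
    - [[0,0,0],[0,0,0]]

```text
t: 38.65
tool_pos: [624.2, 0.6, 168.4]
ee_rot: [3.141, 0.175, 2.968]
force: [2.0, -0.2, -0.2]
width: 46.9
finger_force: 84.7
```

Request:
drive_tool:
  moves:
    - [[0,0,0],[0,0,0]]
    - [[0,0,0],[0,0,0]]
    - [[0,0,0],[0,0,0]]
    - [[0,0,0],[0,0,0]]
    - [[0,0,0],[0,0,0]]
    - [[0,0,0],[0,0,0]]
    - [[0,0,0],[0,0,0]]
    - [[0,0,0],[0,0,0]]
    - [[0,0,0],[0,0,0]]
    - [[0,0,0],[0,0,0]]
  gripper: 8.5

```text
t: 39.48
tool_pos: [624.2, 0.7, 168.3]
ee_rot: [3.141, 0.174, 2.968]
force: [-0.0, -0.2, -0.0]
width: 85.3
finger_force: 0.0
```

```bash
python3 p.py; sed -i 's/^    hk=/    if n=="top": break\n    hk=/' hk.py; python3 hk.py h3
```

```text
t 39.48 pos [624.2   0.7 168.3] zaxis [ 0.171 -0.029 -0.985] yaw 170.0 F [-0.  -0.2 -0. ] w 85.3 q [-0.1   0.5   1.74 -0.02  0.72 -1.48]
scene orange z 175 a [-4.  6. 10.] b [-30. -21.  13.  20.  22.] 90 zmax 215.0
scene strip b [-46.5  33.5  56.8] 117
scene tip a -16.1 b [-26.   26.9  57.3] z 262.0
```

View pics/h3.png

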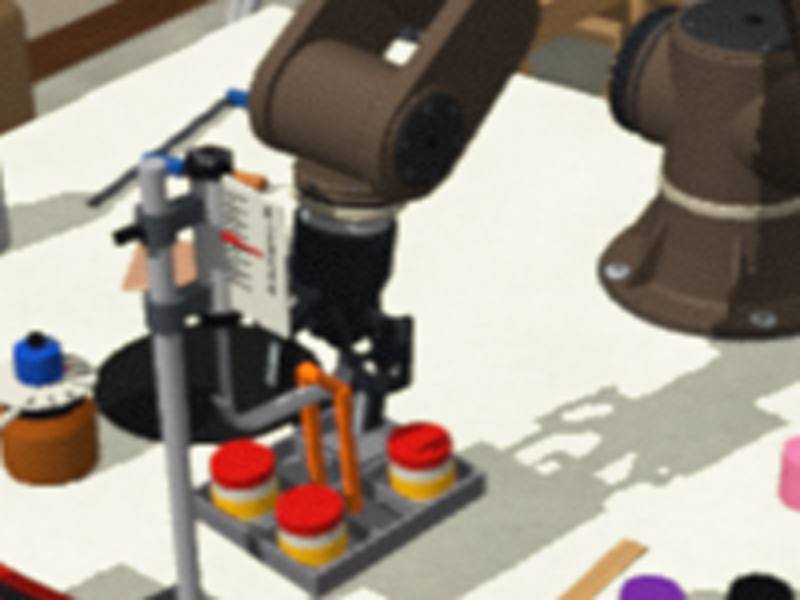

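The caddy now hangs free, tilted slightly, with the tubs inside. Retracting along the tool axis.

Request:
drive_tool:
  moves:
    - [[0,0,-0.5],[0,0,0]]
    - [[0,0,-1],[0,0,0]]
    - [[0,0,-1.5],[0,0,0]]
    - [[0,0,-2],[0,0,0]]
    - [[0,0,-2],[0,0,0]]
    - [[0,0,-2],[0,0,0]]
    - [[0,0,-2],[0,0,0]]
    - [[0,0,-2],[0,0,0]]
    - [[0,0,-2],[0,0,0]]
    - [[0,0,-2],[0,0,0]]

```text
t: 40.42
tool_pos: [594.5, 5.7, 337.9]
ee_rot: [3.141, 0.175, 2.968]
force: [0.9, 0.3, -0.3]
width: 85.3
finger_force: 0.0
```

Request:
drive_tool:
  moves:
    - [[2.0,0,0],[0,0,0]]
    - [[2.0,0,0],[0,0,0]]
    - [[2.0,0,0],[0,0,0]]
    - [[2.0,0,0],[0,0,0]]
    - [[2,0,0],[0,0,0]]
    - [[2,0,0],[0,0,0]]
    - [[2,0,0],[0,0,0]]
    - [[0,0,0],[0,5,0]]
    - [[0,0,0],[0,5,0]]
    - [[0,0,0],[0,0,0]]

```text
t: 41.25
tool_pos: [460.1, 29.3, 312.5]
ee_rot: [3.141, -0.002, 2.968]
force: [-0.7, -0.3, -0.5]
width: 84.9
finger_force: 0.0
```

```bash
python3 p.py; cat > ptr.py <<'E'
from m import *; import sys
i,d=grab_frame('scene'); C=cloud('scene',d)
h=cv2.cvtColor(i,cv2.COLOR_RGB2HSV);H,S,V=h[...,0],h[...,1],h[...,2]
m=((H<8)|(H>172))&(S>130)&(V>80)&(C[...,2]>300)&(C[...,0]>600)&(C[...,0]<800)&(np.abs(C[...,1])<90)&(d>0)
v,u=np.nonzero(m); print('pointer z',C[m][:,2].mean().round(1),C[m].mean(0).round(),np.c_[u,v].min(0),np.c_[u,v].max(0),m.sum())
m=((H<6)|(H>174))&(S>170)&(V>80)&(C[...,2]>80)&(C[...,2]<230)&(np.abs(C[...,0]-617)<110)&(np.abs(C[...,1])<110)&(d>0)
k,l,s,c=cv2.connectedComponentsWithStats(m.astype(np.uint8))
for j in range(1,k):
    if s[j,4]>25: p=C[l==j]; p=p[p[:,2]>np.percentile(p[:,2],90)-6]; print('lid',p.mean(0).round(1),s[j,4])
if len(sys.argv)>1:
    a=cv2.resize(i[150:215,215:260],(400,578),interpolation=cv2.INTER_CUBIC); b,_=grab_frame('top'); b=cv2.resize(b[160:205,345:390],(400,400),interpolation=cv2.INTER_CUBIC)
    w=np.zeros((578,800,3),np.uint8); w[:,:400]=a; w[:400,400:]=b; save(sys.argv[1],w)
E
python3 ptr.py q1
python3 - <<'E'
from m import *
f=np.load('f_scene.npz'); i,d=f['i'],f['d']; C=cloud('scene',d)
h=cv2.cvtColor(i,cv2.COLOR_RGB2HSV);H,S,V=h[...,0],h[...,1],h[...,2]
m=((H<8)|(H>172))&(S>130)&(V>80)&(C[...,2]>300)&(C[...,0]>600)&(C[...,0]<800)&(np.abs(C[...,1])<90)&(d>0)
print('start',C[m].mean(0).round(1),m.sum())
E
```

```text
t 41.25 pos [460.1  29.3 312.5] zaxis [-0.002  0.001 -1.   ] yaw 170.0 F [-0.7 -0.3 -0.5] w 84.9 q [-0.08  0.17  1.82  0.    1.15 -1.48]
pointer z 381.0 [719.  12. 381.] [235 162] [242 166] 14
lid [563.7  52.3 146.7] 155
lid [650.9 -45.2 130. ] 165
lid [666.4  30.9 129.5] 190
start [718.5  11.1 416.4] 10
```

View pics/q1.png

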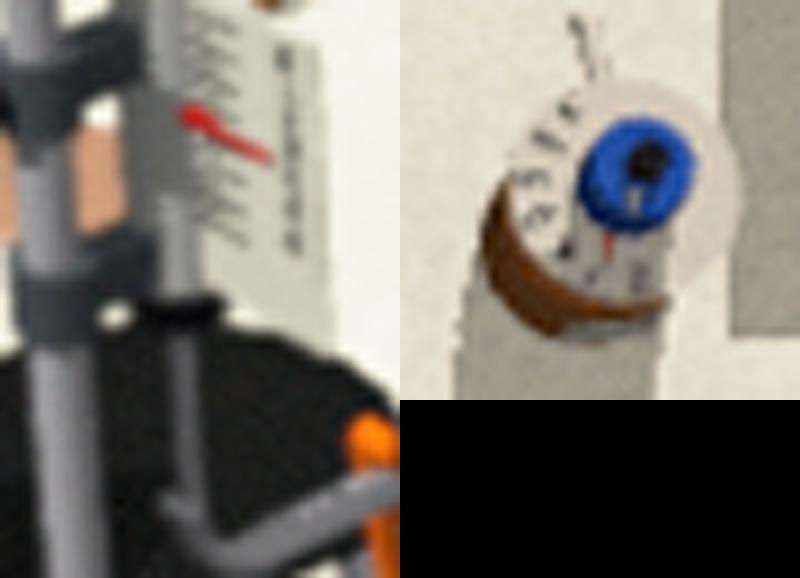

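The pointer sank from z 416.4 to 381.0, about 35.4 mm, which reads about 3.5. The top crop shows the red index at (608,245), on the second glyph (595,275), so the sleeve stands at 1. I move over the dispenser while the caddy settles.

```bash
python3 p.py 460,-220,300,170,0 624,-296,180,170,0 624,-296,98,170,0; for k in 1 2 3 4 5 6; do python3 ptr.py | head -1; done
```

```text
t 41.35 pos [459.5  29.4 311.7] zaxis [ 0.002  0.    -1.   ] yaw 170.0 F [ 0.3 -0.1  0.9] w 85.0 q [-0.08  0.17  1.83  0.    1.14 -1.48]
460,-220,300,170,0 | turn [0.  0.1 0. ] min rows 1 | shift [ -4.38 -24.55   1.17] len 25.0
624,-296,180,170,0 | turn [0. 0. 0.] min rows 0 | shift [-17.47  -4.64  12.  ] len 21.7
624,-296,98,170,0 | turn [0. 0. 0.] min rows 0 | shift [-0.  -0.   8.2] len 8.2
pointer z 380.9 [718.  12. 381.] [235 162] [242 166] 14
pointer z 381.2 [719.  12. 381.] [235 162] [242 166] 14
pointer z 380.8 [718.  12. 381.] [235 162] [242 166] 13
pointer z 380.9 [718.  12. 381.] [235 162] [242 166] 13
pointer z 381.8 [720.  13. 382.] [235 162] [242 166] 14
pointer z 380.5 [718.  11. 381.] [235 162] [242 166] 14
```

Request:
drive_tool:
  moves:
    - [[-0.44,-2.45,0.12],[0,0,0]]
    - [[-0.44,-2.45,0.12],[0,0,0]]
    - [[-0.44,-2.45,0.12],[0,0,0]]
    - [[-0.44,-2.45,0.12],[0,0,0]]
    - [[-0.44,-2.45,0.12],[0,0,0]]
    - [[-0.44,-2.45,0.12],[0,0,0]]
    - [[-0.44,-2.45,0.12],[0,0,0]]
    - [[-0.44,-2.45,0.12],[0,0,0]]
    - [[-0.44,-2.45,0.12],[0,0,0]]
    - [[-0.44,-2.45,0.12],[0,0,0]]

```text
t: 42.48
tool_pos: [460.0, -220.6, 299.3]
ee_rot: [3.141, 0.0, 2.968]
force: [0.8, -0.6, 0.3]
width: 84.8
finger_force: 0.0
```

Request:
drive_tool:
  moves:
    - [[-1.94,-0.52,1.33],[0,0,0]]
    - [[-1.94,-0.52,1.33],[0,0,0]]
    - [[-1.94,-0.52,1.33],[0,0,0]]
    - [[-1.94,-0.52,1.33],[0,0,0]]
    - [[-1.94,-0.52,1.33],[0,0,0]]
    - [[-1.94,-0.52,1.33],[0,0,0]]
    - [[-1.94,-0.52,1.33],[0,0,0]]
    - [[-1.94,-0.52,1.33],[0,0,0]]
    - [[-1.94,-0.52,1.33],[0,0,0]]
    - [[0,0,0],[0,0,0]]

```text
t: 43.32
tool_pos: [625.5, -296.3, 176.1]
ee_rot: [3.14, -0.002, 2.968]
force: [0.6, -0.7, -0.2]
width: 84.9
finger_force: 0.0
```

```bash
python3 p.py 624,-296,98,170,0; python3 ptr.py
```

```text
t 43.32 pos [ 625.5 -296.3  176.1] zaxis [-0.002  0.002 -1.   ] yaw 170.1 F [ 0.6 -0.7 -0.2] w 84.9 q [-0.54  0.64  1.43  0.    1.07 -1.94]
624,-296,98,170,0 | turn [ 0.1 -0.1  0.1] min rows 1 | shift [ 0.15 -0.    7.81] len 7.8
pointer z 380.7 [718.  14. 381.] [235 162] [243 167] 14
lid [565.7  50.8 144.9] 160
lid [653.2 -45.1 131. ] 167
lid [669.2  30.4 129.7] 191
```

Request:
drive_tool:
  moves:
    - [[0.1,0,1.5],[0,0,0]]
    - [[0,0,1.5],[0,0,0]]
    - [[0,0,1.5],[0,0,0]]
    - [[0,0,1.5],[0,0,0]]
    - [[0,0,1.1],[0,0,0]]
    - [[0,0,0.6],[0,0,0]]
    - [[0,0,0],[0,0,0]]
    - [[0,0,0],[0,0,0]]
    - [[0,0,0],[0,0,0]]
    - [[0,0,0],[0,0,0]]

```text
t: 44.2
tool_pos: [623.5, -295.6, 103.5]
ee_rot: [3.141, 0.001, 2.968]
force: [0.0, 0.6, 0.6]
width: 84.8
finger_force: 0.0
```

Request:
drive_tool:
  moves:
    - [[0,0,0],[0,0,0]]
    - [[0,0,0],[0,0,0]]
    - [[0,0,0],[0,0,0]]
    - [[0,0,0],[0,0,0]]
    - [[0,0,0],[0,0,0]]
    - [[0,0,0],[0,0,0]]
    - [[0,0,0],[0,0,0]]
    - [[0,0,0],[0,0,0]]
    - [[0,0,0],[0,0,0]]
    - [[0,0,0],[0,0,0]]
  gripper: 3
  grip_force: 30

```text
t: 45.03
tool_pos: [623.3, -298.5, 104.0]
ee_rot: [-3.138, 0.003, 2.967]
force: [-4.8, -14.6, 6.2]
width: 38.8
finger_force: 32.1
```

```bash
python3 p.py
```

```text
t 45.03 pos [ 623.3 -298.5  104. ] zaxis [ 0.002 -0.004 -1.   ] yaw 170.0 F [ -4.8 -14.6   6.2] w 38.8 q [-0.54  0.71  1.5  -0.    0.92 -1.94]
```

Request:
drive_tool:
  moves:
    - [[0,-0.15,0],[0,0,0]]
    - [[0,-0.15,0],[0,0,0]]
    - [[0,0,0],[0,0,0]]
    - [[0,0,0],[0,0,0]]
    - [[0,0,0],[0,0,0]]
    - [[0,0,0],[0,0,0]]
    - [[0,0,0],[0,0,0]]
    - [[0,0,0],[0,0,0]]
    - [[0,0,0],[0,0,0]]
    - [[0,0,0],[0,0,0]]

```text
t: 45.87
tool_pos: [623.2, -298.8, 104.0]
ee_rot: [-3.141, 0.002, 2.968]
force: [-0.9, -0.6, 8.9]
width: 38.9
finger_force: 32.3
```

Request:
drive_tool:
  moves:
    - [[0,0,0],[0,0,5]]
    - [[0,0,0],[0,0,5]]
    - [[0,0,0],[0,0,5]]
    - [[0,0,0],[0,0,5]]
    - [[0,0,0],[0,0,5]]
    - [[0,0,0],[0,0,5]]
    - [[0,0,0],[0,0,5]]
    - [[0,0,0],[0,0,5]]
    - [[0,0,0],[0,0,0]]
    - [[0,0,0],[0,0,0]]

```text
t: 46.7
tool_pos: [623.1, -299.2, 104.0]
ee_rot: [3.141, 0.002, 2.269]
force: [-3.7, -2.8, 8.6]
width: 38.8
finger_force: 32.2
```

```bash
python3 p.py;  python3 ptr.py
```

```text
t 46.7 pos [ 623.1 -299.2  104. ] zaxis [ 0.002 -0.001 -1.   ] yaw 130.0 F [-3.7 -2.8  8.6] w 38.8 q [-0.54  0.71  1.5   0.    0.93 -1.24]
pointer z 381.3 [719.  13. 381.] [235 162] [242 166] 13
lid [565.4  51.  144. ] 153
lid [655.1 -46.  131.2] 169
lid [670.2  31.2 130.4] 192
```

Request:
drive_tool:
  moves:
    - [[0,0,0],[0,0,4.7]]
    - [[0,0,0],[0,0,4.7]]
    - [[0,0,0],[0,0,4.7]]
    - [[0,0,0],[0,0,4.7]]
    - [[0,0,0],[0,0,4.7]]
    - [[0,0,0],[0,0,4.7]]
    - [[0,0,0],[0,0,4.7]]
    - [[0,0,0],[0,0,4.7]]
    - [[0,0,0],[0,0,0]]
    - [[0,0,0],[0,0,0]]

```text
t: 47.58
tool_pos: [622.7, -299.5, 104.0]
ee_rot: [3.14, 0.001, 1.613]
force: [-4.5, -3.5, 9.4]
width: 38.7
finger_force: 32.3
```

Request:
drive_tool:
  moves:
    - [[0,0,0],[0,0,0]]
    - [[0,0,0],[0,0,0]]
    - [[0,0,0],[0,0,0]]
    - [[0,0,0],[0,0,0]]
    - [[0,0,0],[0,0,0]]
    - [[0,0,0],[0,0,0]]
    - [[0,0,0],[0,0,0]]
    - [[0,0,0],[0,0,0]]
    - [[0,0,0],[0,0,0]]
    - [[0,0,0],[0,0,0]]
  gripper: 8.5

```text
t: 48.42
tool_pos: [622.7, -298.4, 102.5]
ee_rot: [3.142, -0.001, 1.614]
force: [0.5, -0.9, -1.5]
width: 85.3
finger_force: 0.0
```

Request:
drive_tool:
  moves:
    - [[0,0,-1.5],[0,0,0]]
    - [[0,0,-1.5],[0,0,0]]
    - [[0,0,-2],[0,0,0]]
    - [[0,0,-2],[0,0,0]]
    - [[0,0,-2],[0,0,0]]
    - [[0,0,-2],[0,0,0]]
    - [[0,0,-2],[0,0,0]]
    - [[0,0,-2],[0,0,0]]
    - [[0,0,-2],[0,0,0]]
    - [[0,0,0],[0,0,0]]

```text
t: 49.25
tool_pos: [623.6, -299.0, 277.0]
ee_rot: [3.136, 0.003, 1.614]
force: [0.2, -0.0, 0.4]
width: 85.1
finger_force: 0.0
```

```bash
python3 p.py 460,-220,300,90,0 460,29,312,170,0
```

```text
t 49.25 pos [ 623.6 -299.   277. ] zaxis [ 0.005 -0.002 -1.   ] yaw 92.5 F [ 0.2 -0.   0.4] w 85.1 q [-0.54  0.55  1.32  0.    1.26 -0.59]
460,-220,300,90,0 | turn [0.3 0.1 2.5] min rows 1 | shift [  7.9  -16.36  -2.3 ] len 18.3
460,29,312,170,0 | turn [ -0.   0. -80.] min rows 12 | shift [ 4.32 24.52 -1.2 ] len 24.9
```

Request:
drive_tool:
  moves:
    - [[1.43,-2.67,-0.4],[0,0,0]]
    - [[1.43,-2.67,-0.4],[0,0,0]]
    - [[1.43,-2.67,-0.4],[0,0,0]]
    - [[1.43,-2.67,-0.4],[0,0,0]]
    - [[1.43,-2.67,-0.4],[0,0,0]]
    - [[1.43,-2.67,-0.4],[0,0,0]]
    - [[0,0,0],[0,0,-7]]
    - [[0,0,0],[0,0,-7]]
    - [[0,0,0],[0,0,-7]]
    - [[0,0,0],[0,0,-7]]

```text
t: 50.08
tool_pos: [458.7, -219.5, 296.4]
ee_rot: [3.141, -0.001, 2.108]
force: [0.7, -0.3, -0.2]
width: 84.9
finger_force: 0.0
```

Request:
drive_tool:
  moves:
    - [[0,0,0],[0,0,-7]]
    - [[0,0,0],[0,0,-7]]
    - [[0,0,0],[0,0,-7]]
    - [[0,0,0],[0,0,-7]]
    - [[0,0,0],[0,0,-7]]
    - [[0,0,0],[0,0,-7]]
    - [[0,0,0],[0,0,-7]]
    - [[0,0,0],[0,0,-0.5]]
    - [[0,0,0],[0,0,0]]
    - [[0,0,0],[0,0,0]]

```text
t: 50.92
tool_pos: [458.9, -219.6, 296.4]
ee_rot: [3.141, -0.0, 2.962]
force: [-0.6, -0.1, 0.4]
width: 84.9
finger_force: 0.0
```

```bash
python3 p.py 460,31,312,170,0; python3 ptr.py q2
```

```text
t 50.92 pos [ 458.9 -219.6  296.4] zaxis [-0.     0.001 -1.   ] yaw 169.7 F [-0.6 -0.1  0.4] w 84.9 q [-0.58  0.26  1.75  0.    1.14 -1.97]
460,31,312,170,0 | turn [ 0.  -0.  -0.3] min rows 1 | shift [ 4.24 24.7  -1.56] len 25.1
pointer z 382.1 [720.  13. 382.] [235 162] [242 166] 14
lid [567.2  52.1 144.3] 156
lid [654.5 -46.  131.2] 169
lid [669.8  31.2 130.3] 191
```

View pics/q2.png

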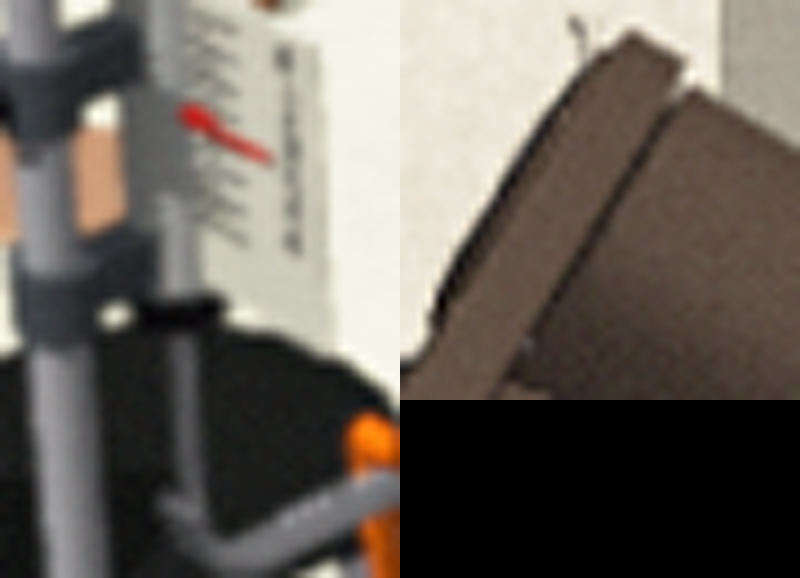

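The pointer is steady at about 381–382. The top view of the dispenser is blocked by the arm, so I move back before checking the sleeve.

Request:
drive_tool:
  moves:
    - [[0.47,2.74,-0.17],[0,0,0]]
    - [[0.47,2.74,-0.17],[0,0,0]]
    - [[0.47,2.74,-0.17],[0,0,0]]
    - [[0.47,2.74,-0.17],[0,0,0]]
    - [[0.47,2.74,-0.17],[0,0,0]]
    - [[0.47,2.74,-0.17],[0,0,0]]
    - [[0.47,2.74,-0.17],[0,0,0]]
    - [[0.47,2.74,-0.17],[0,0,0]]
    - [[0.47,2.74,-0.17],[0,0,0]]
    - [[0,0,0],[0,0,0]]

```text
t: 51.85
tool_pos: [460.1, 33.8, 312.4]
ee_rot: [3.14, 0.0, 2.967]
force: [0.5, -0.6, -0.8]
width: 85.0
finger_force: 0.0
```

```bash
python3 p.py; python3 ptr.py q3; python3 - <<'E'
from m import *
for tag in('old','new'):
    if tag=='old': f=np.load('f_top.npz'); i,d=f['i'],f['d']
    else: i,d=grab_frame('top')
    C=cloud('top',d); h=cv2.cvtColor(i,cv2.COLOR_RGB2HSV);H,S,V=h[...,0],h[...,1],h[...,2]
    m=((H<8)|(H>172))&(S>90)&(V>60)&(d>0)&(np.hypot(C[...,0]-623,C[...,1]+299)<45)&(C[...,2]>85)
    p=C[m].mean(0)-[623,-299,0]; print(tag,m.sum(),p.round(1),'clockwise from -x',np.degrees(np.arctan2(p[1],-p[0])).round(1))
E
```

```text
t 51.85 pos [460.1  33.8 312.4] zaxis [ 0.001  0.001 -1.   ] yaw 170.0 F [ 0.5 -0.6 -0.8] w 85.0 q [-0.07  0.17  1.82  0.    1.15 -1.47]
pointer z 381.6 [719.  13. 382.] [235 162] [242 166] 13
lid [566.3  51.6 144.3] 151
lid [653.6 -46.5 131.5] 170
lid [669.   30.7 130.8] 190
old 3 [-23.7   8.8  92.7] clockwise from -x 20.4
new 3 [ 1.2 25.  92.5] clockwise from -x 92.8
```

View pics/q3.png

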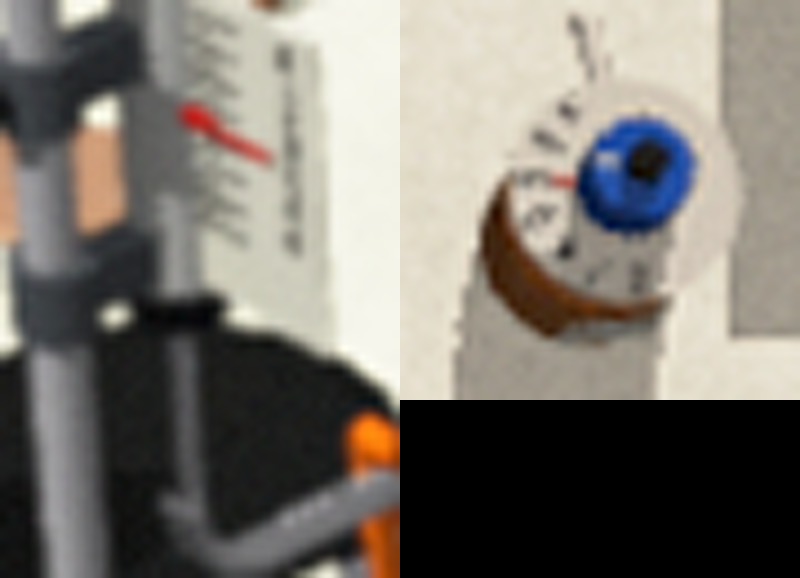

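The index points at the glyph at (537,178), the fifth one, so it reads 4. It turned by three clicks. The pointer is steady at about 35 mm; I cross-check this with the hook strip's height in both views.

```bash
python3 - <<'E'
from m import *
u=np.array([.985,-.171]); v=np.array([.171,.985]); dip=np.array([617,6.])
for n in('scene','top'):
    for tag in('old','new'):
        if tag=='old': f=np.load(f'f_{n}.npz'); i,d=f['i'],f['d']
        else: i,d=grab_frame(n)
        C=cloud(n,d); S=cv2.cvtColor(i,cv2.COLOR_RGB2HSV)[...,1]
        a=(C[...,:2]-dip)@u; b=(C[...,:2]-dip)@v; z=C[...,2]
        m=(a>25)&(a<75)&(np.abs(b)<9)&(d>0)&(z>185)&(z<250)&(S<80); print(n,tag,z[m].mean().round(1),np.median(z[m]).round(1),m.sum())
E
python3 ptr.py
```

```text
scene old 239.8 239.8 65
scene new 204.5 204.7 68
top old 239.2 239.5 79
top new 204.5 204.7 74
pointer z 380.7 [718.  11. 381.] [235 162] [242 166] 14
lid [567.4  52.3 144. ] 151
lid [654.6 -46.4 131.4] 167
lid [669.6  30.2 130.5] 193
```

Request:
drive_tool:
  moves:
    - [[0,0,0],[0,0,0]]
    - [[0,0,0],[0,0,0]]
    - [[0,0,0],[0,0,0]]
    - [[0,0,0],[0,0,0]]
    - [[0,0,0],[0,0,0]]
    - [[0,0,0],[0,0,0]]
    - [[0,0,0],[0,0,0]]
    - [[0,0,0],[0,0,0]]
    - [[0,0,0],[0,0,0]]
    - [[0,0,0],[0,0,0]]

```text
t: 52.98
tool_pos: [460.3, 30.6, 312.1]
ee_rot: [3.141, -0.0, 2.966]
force: [-0.0, -0.9, -0.1]
width: 85.1
finger_force: 0.0
```

```bash
python3 p.py 594,5,338,170,-10 621.5,0.5,180,170,-10;  python3 - <<'E'
from m import *
u=np.array([.985,-.171]); v=np.array([.171,.985]); dip=np.array([617,6.])
for n in('scene','top'):
    i,d=grab_frame(n); C=cloud(n,d); h=cv2.cvtColor(i,cv2.COLOR_RGB2HSV);H,S,V=h[...,0],h[...,1],h[...,2]
    a=(C[...,:2]-dip)@u; b=(C[...,:2]-dip)@v; z=C[...,2]
    org=(np.abs(a)<60)&(np.abs(b)<60)&(d>0)&(H>5)&(H<18)&(S>150)&(V>90)
    for lo in range(90,230,20):
        m=org&(z>lo)&(z<=lo+20)
        if m.sum()>6: print(n,lo,'a',np.percentile(a[m],[5,50,95]).round(),'b',np.percentile(b[m],[2,50,98]).round(),'zmax',z[m].max().round(),m.sum())
E
```

```text
t 52.98 pos [460.3  30.6 312.1] zaxis [ 0.     0.001 -1.   ] yaw 170.0 F [-0.  -0.9 -0.1] w 85.1 q [-0.08  0.17  1.82  0.    1.15 -1.47]
594,5,338,170,-10 | turn [  0. -10.  -0.] min rows 2 | shift [-13.85  -0.2   -0.19] len 13.9
621.5,0.5,180,170,-10 | turn [0. 0. 0.] min rows 0 | shift [-0.    0.03 16.04] len 16.0
scene 90 a [-25.  -7.  30.] b [-28. -18.  21.] zmax 110.0 43
scene 110 a [-11.  -3.  -0.] b [-27.   4.  22.] zmax 130.0 41
scene 130 a [-9. -2.  3.] b [-27.  11.  23.] zmax 150.0 43
scene 150 a [-6.  1.  5.] b [-26. -18.  20.] zmax 170.0 41
scene 170 a [-2.  3.  7.] b [-20.  18.  23.] zmax 188.0 21
scene 190 a [-2.  7. 12.] b [-26.  13.  23.] zmax 210.0 46
scene 210 a [ 1.  6. 11.] b [-23.  -1.  18.] zmax 216.0 27
top 190 a [-3.  0.  8.] b [-24.   5.  20.] zmax 210.0 30
top 210 a [-1.  3.  6.] b [-26. -11.  16.] zmax 218.0 23
```

Both views agree on 35.1 mm of sink, so number 4 is within the allowed 0.7. Steps 1 and 2 are met. Now I fetch the caddy.

```bash
python3 p.py 593,6,337,170,-10 622.5,1,169,170,-10
```

```text
t 53.08 pos [460.3  30.6 312. ] zaxis [ 0.     0.001 -1.   ] yaw 170.0 F [ 0.3 -0.7  0.3] w 84.8 q [-0.08  0.17  1.82  0.    1.15 -1.47]
593,6,337,170,-10 | turn [  0.  -10.   -0.1] min rows 2 | shift [-13.72  -0.12  -0.12] len 13.7
622.5,1,169,170,-10 | turn [0. 0. 0.] min rows 0 | shift [-0.03  0.02 17.06] len 17.1
```

Request:
drive_tool:
  moves:
    - [[0,0,0],[0,-5,0]]
    - [[0,0,0],[0,-5,0]]
    - [[-1.96,-0.02,-0.02],[0,0,0]]
    - [[-1.96,-0.02,-0.02],[0,0,0]]
    - [[-1.96,-0.02,-0.02],[0,0,0]]
    - [[-1.96,-0.02,-0.02],[0,0,0]]
    - [[-1.96,-0.02,-0.02],[0,0,0]]
    - [[-1.96,-0.02,0],[0,0,0]]
    - [[-1.96,0,0],[0,0,0]]
    - [[0,0,0],[0,0,0]]

```text
t: 53.92
tool_pos: [595.5, 5.2, 336.8]
ee_rot: [3.141, 0.175, 2.966]
force: [-0.3, 0.1, -0.8]
width: 84.9
finger_force: 0.0
```

Request:
drive_tool:
  moves:
    - [[0,0,2],[0,0,0]]
    - [[0,0,2],[0,0,0]]
    - [[0,0,2],[0,0,0]]
    - [[0,0,2],[0,0,0]]
    - [[0,0,2],[0,0,0]]
    - [[0,0,2],[0,0,0]]
    - [[0,0,2],[0,0,0]]
    - [[0,0,2],[0,0,0]]
    - [[0,0,1],[0,0,0]]
    - [[0,0,0],[0,0,0]]

```text
t: 54.75
tool_pos: [621.1, 0.9, 167.3]
ee_rot: [3.141, 0.171, 2.966]
force: [0.2, -0.1, 0.4]
width: 85.3
finger_force: 0.0
```

```bash
python3 p.py 622.5,1,169,170,-10; python3 ptr.py
```

```text
t 54.75 pos [621.1   0.9 167.3] zaxis [ 0.167 -0.029 -0.985] yaw 169.9 F [ 0.2 -0.1  0.4] w 85.3 q [-0.1   0.5   1.75 -0.02  0.72 -1.48]
622.5,1,169,170,-10 | turn [ 0.  -0.2 -0.1] min rows 1 | shift [-0.16  0.04 -0.15] len 0.2
pointer z 380.9 [718.  12. 381.] [235 162] [242 166] 14
lid [566.8  50.9 144.3] 154
lid [654.2 -46.1 131.4] 168
lid [669.7  31.1 130.6] 193
```

Request:
drive_tool:
  moves:
    - [[0,0,0],[0,0,0]]
    - [[0,0,0],[0,0,0]]
    - [[0,0,0],[0,0,0]]
    - [[0,0,0],[0,0,0]]
    - [[0,0,0],[0,0,0]]
    - [[0,0,0],[0,0,0]]
    - [[0,0,0],[0,0,0]]
    - [[0,0,0],[0,0,0]]
    - [[0,0,0],[0,0,0]]
    - [[0,0,0],[0,0,0]]
  gripper: 4
  grip_force: 80

```text
t: 55.63
tool_pos: [622.3, 0.7, 169.5]
ee_rot: [3.141, 0.175, 2.966]
force: [3.8, -2.0, 0.8]
width: 46.6
finger_force: 82.2
```

Request:
drive_tool:
  moves:
    - [[-0.07,0,-0.4],[0,0,0]]
    - [[-0.14,0,-0.8],[0,0,0]]
    - [[-0.14,0,-0.8],[0,0,0]]
    - [[-0.14,0,-0.8],[0,0,0]]
    - [[-0.14,0,-0.8],[0,0,0]]
    - [[-0.14,0,-0.8],[0,0,0]]
    - [[-0.14,0,-0.8],[0,0,0]]
    - [[-0.14,0,-0.8],[0,0,0]]
    - [[-0.14,0,-0.8],[0,0,0]]
    - [[-0.14,0,-0.8],[0,0,0]]

```text
t: 56.47
tool_pos: [621.6, 0.8, 247.1]
ee_rot: [3.141, 0.174, 2.966]
force: [0.0, 0.9, -7.6]
width: 46.5
finger_force: 82.9
```

```bash
python3 p.py; python3 - <<'E'
from m import *
i,d=grab_frame('scene'); save('h4',cv2.resize(i[100:260,180:380],None,fx=4,fy=3.75,interpolation=2))
C=cloud('scene',d); h=cv2.cvtColor(i,cv2.COLOR_RGB2HSV);H,S,V=h[...,0],h[...,1],h[...,2]
m=((H<6)|(H>174))&(S>170)&(V>80)&(C[...,2]>140)&(C[...,2]<290)&(np.abs(C[...,0]-617)<110)&(np.abs(C[...,1])<110)&(d>0)
k,l,s,c=cv2.connectedComponentsWithStats(m.astype(np.uint8))
for j in range(1,k):
    if s[j,4]>25: p=C[l==j]; p=p[p[:,2]>np.percentile(p[:,2],90)-6]; print('lid',p.mean(0).round(1),s[j,4])
E
```

```text
t 56.47 pos [621.6   0.8 247.1] zaxis [ 0.17  -0.03  -0.985] yaw 169.9 F [ 0.   0.9 -7.6] w 46.5 q [-0.1   0.41  1.66 -0.02  0.89 -1.49]
lid [565.8  51.2 220.3] 156
lid [668.2 -42.4 206.6] 93
lid [669.1  30.8 206.4] 197
```

View pics/h4.png

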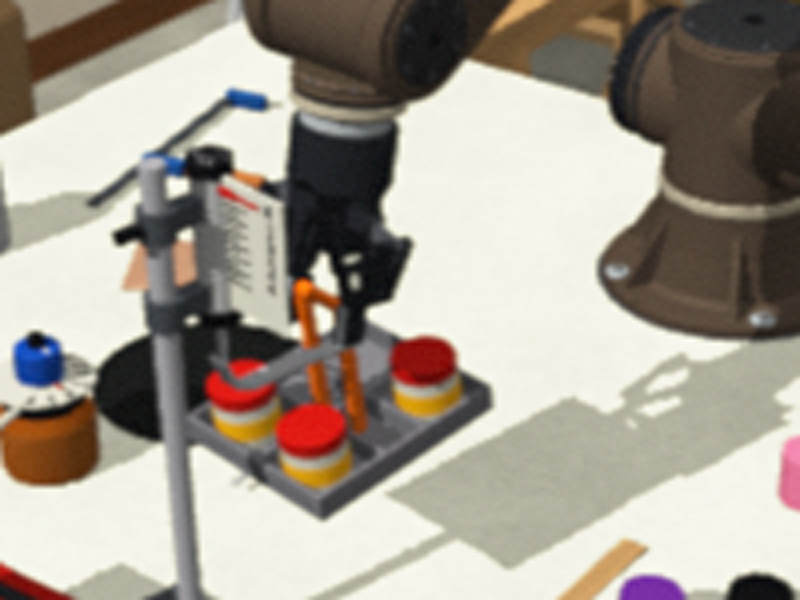

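The pointer is back at 0. The caddy is in the gripper, tilted about 7.5°, with the tubs inside, so I back it off the hook along its axis.

Request:
drive_tool:
  moves:
    - [[0,0,-0.2],[0,0,0]]
    - [[1,0,-0.18],[0,0,0]]
    - [[1,0,-0.18],[0,0,0]]
    - [[1,0,-0.18],[0,0,0]]
    - [[1.5,0,-0.26],[0,0,0]]
    - [[1.5,0,-0.26],[0,0,0]]
    - [[1.5,0,-0.26],[0,0,0]]
    - [[2,0,-0.35],[0,0,0]]
    - [[2,0,-0.35],[0,0,0]]
    - [[2,0,-0.35],[0,0,0]]

```text
t: 57.35
tool_pos: [484.5, 25.0, 248.2]
ee_rot: [3.141, 0.174, 2.966]
force: [-0.7, 0.1, -7.3]
width: 47.2
finger_force: 83.3
```

Request:
drive_tool:
  moves:
    - [[1.5,0,-0.26],[0,0,0]]
    - [[1,0,-0.18],[0,0,0]]
    - [[0.5,0,-0.09],[0,0,0]]
    - [[0,0,0],[0,0,0]]
    - [[0,0,0],[0,-1.5,0]]
    - [[0,0,0],[0,-1.5,0]]
    - [[0,0,0],[0,-1.5,0]]
    - [[0,0,0],[0,-1.5,0]]
    - [[0,0,0],[0,-1.5,0]]
    - [[0,0,0],[0,0,0]]

```text
t: 58.18
tool_pos: [456.7, 30.0, 248.2]
ee_rot: [3.141, 0.306, 2.966]
force: [-0.1, 0.5, -7.1]
width: 47.2
finger_force: 83.2
```

```bash
python3 p.py 454,-278,200,170,-17.5 454,-278,86,170,-17.5;  python3 - <<'E'
from m import *
i,d=grab_frame('scene'); C=cloud('scene',d); h=cv2.cvtColor(i,cv2.COLOR_RGB2HSV);H,S,V=h[...,0],h[...,1],h[...,2]
m=((H<6)|(H>174))&(S>170)&(V>80)&(C[...,2]>140)&(C[...,2]<290)&(np.abs(C[...,0]-467)<120)&(np.abs(C[...,1]-20)<130)&(d>0)
k,l,s,c=cv2.connectedComponentsWithStats(m.astype(np.uint8))
for j in range(1,k):
    if s[j,4]>25: p=C[l==j]; p=p[p[:,2]>np.percentile(p[:,2],90)-6]; print('lid',p.mean(0).round(1),s[j,4])
E
```

```text
t 58.18 pos [456.7  30.  248.2] zaxis [ 0.297 -0.052 -0.954] yaw 169.9 F [-0.1  0.5 -7.1] w 47.2 q [-0.06  0.14  2.1  -0.06  0.61 -1.41]
454,-278,200,170,-17.5 | turn [ 0.   0.  -0.1] min rows 1 | shift [ -3.4  -30.38   6.13] len 31.2
454,-278,86,170,-17.5 | turn [0. 0. 0.] min rows 0 | shift [ 3.43 -0.   10.87] len 11.4
lid [408.4  80.  213.4] 131
lid [499.5 -16.3 213.9] 130
lid [512.7  58.5 213.2] 160
```

Request:
drive_tool:
  moves:
    - [[-0.1,-1,0.2],[0,0,0]]
    - [[-0.2,-2,0.4],[0,0,0]]
    - [[-0.34,-3,0.6],[0,0,0]]
    - [[-0.34,-3,0.6],[0,0,0]]
    - [[-0.34,-3,0.6],[0,0,0]]
    - [[-0.34,-3,0.6],[0,0,0]]
    - [[-0.34,-3,0.6],[0,0,0]]
    - [[-0.34,-3,0.6],[0,0,0]]
    - [[-0.34,-3,0.6],[0,0,0]]
    - [[-0.34,-3,0.6],[0,0,0]]

```text
t: 59.07
tool_pos: [454.1, -245.8, 205.6]
ee_rot: [3.141, 0.305, 2.966]
force: [0.5, 1.0, -6.3]
width: 47.1
finger_force: 84.0
```

Request:
drive_tool:
  moves:
    - [[-0.2,-2,0.4],[0,0,0]]
    - [[-0.15,-1.4,0.3],[0,0,0]]
    - [[0,0,0],[0,0,0]]
    - [[0,0,0],[0,0,0]]
    - [[0.45,0,1.43],[0,0,0]]
    - [[0.45,0,1.43],[0,0,0]]
    - [[0.45,0,1.43],[0,0,0]]
    - [[0.45,0,1.43],[0,0,0]]
    - [[0,0,0],[0,0,0]]
    - [[0,0,0],[0,0,0]]

```text
t: 59.9
tool_pos: [453.6, -277.5, 140.1]
ee_rot: [3.14, 0.304, 2.967]
force: [-0.8, -0.9, -7.6]
width: 46.8
finger_force: 85.0
```

```bash
python3 p.py 452,-278,97,170,-17.5 452,-278,92,170,-17.5;  python3 - <<'E'
from m import *
i,d=grab_frame('scene'); C=cloud('scene',d); h=cv2.cvtColor(i,cv2.COLOR_RGB2HSV);H,S,V=h[...,0],h[...,1],h[...,2]
m=((H<6)|(H>174))&(S>170)&(V>80)&(C[...,2]>50)&(C[...,2]<290)&(np.abs(C[...,0]-450)<120)&(np.abs(C[...,1]+278)<130)&(d>0)
k,l,s,c=cv2.connectedComponentsWithStats(m.astype(np.uint8))
for j in range(1,k):
    if s[j,4]>25: p=C[l==j]; p=p[p[:,2]>np.percentile(p[:,2],90)-6]; print('lid',p.mean(0).round(1),s[j,4])
E
```

```text
t 59.9 pos [ 453.6 -277.5  140.1] zaxis [ 0.295 -0.05  -0.954] yaw 170.0 F [-0.8 -0.9 -7.6] w 46.8 q [-0.75  0.42  2.06  0.4   0.44 -2.49]
452,-278,97,170,-17.5 | turn [ 0.1 -0.1 -0. ] min rows 1 | shift [ 1.43 -0.08  4.07] len 4.3
452,-278,92,170,-17.5 | turn [0. 0. 0.] min rows 0 | shift [ 0.15 -0.    0.48] len 0.5
lid [ 394.4 -215.2  105.5] 26
lid [ 496.2 -323.4  105.9] 86
lid [ 505.7 -233.1  104.7] 42
```

```bash
python3 p.py 453.6,-277.5,140,145,-17.5 450,-279,100,145,-17.5 450,-279,93,145,-17.5
```

```text
t 59.95 pos [ 453.8 -277.8  140.8] zaxis [ 0.296 -0.052 -0.954] yaw 170.0 F [ 1.1 -1.  -6.2] w 47.1 q [-0.75  0.41  2.06  0.4   0.44 -2.49]
453.6,-277.5,140,145,-17.5 | turn [ 7.6 -0.  23.8] min rows 4 | shift [0.06 0.01 0.06] len 0.1
450,-279,100,145,-17.5 | turn [0. 0. 0.] min rows 0 | shift [ 1.4  -0.33  3.75] len 4.0
450,-279,93,145,-17.5 | turn [0. 0. 0.] min rows 0 | shift [ 0.21 -0.    0.67] len 0.7
```

Request:
drive_tool:
  moves:
    - [[0,0,0],[1,0,3.2]]
    - [[0,0,0],[1,0,3.2]]
    - [[0,0,0],[1,0,3.2]]
    - [[0,0,0],[0,0,0]]
    - [[0,-0.4,0],[0,0,0]]
    - [[0,-0.4,0],[0,0,0]]
    - [[0,0,0],[0,0,0]]
    - [[0,0,0],[0,0,0]]
    - [[0,0,0],[0,0,0]]
    - [[0,0,0],[0,0,0]]

```text
t: 60.78
tool_pos: [450.5, -285.6, 140.2]
ee_rot: [3.14, 0.305, 2.79]
force: [-0.1, -0.7, -7.7]
width: 46.8
finger_force: 85.0
```

```bash
python3 p.py 450,-286,100,160,-17.5 450,-286,93,160,-17.5
```

```text
t 60.78 pos [ 450.5 -285.6  140.2] zaxis [ 0.282 -0.102 -0.954] yaw 159.9 F [-0.1 -0.7 -7.7] w 46.8 q [-0.75  0.41  2.07  0.31  0.4  -2.23]
450,-286,100,160,-17.5 | turn [ 0.  -0.  -0.1] min rows 1 | shift [ 1.24 -0.06  3.82] len 4.0
450,-286,93,160,-17.5 | turn [0. 0. 0.] min rows 0 | shift [ 0.21 -0.    0.67] len 0.7
```

Request:
drive_tool:
  moves:
    - [[0.25,0,0.8],[0,0,0]]
    - [[0.25,0,0.8],[0,0,0]]
    - [[0.25,0,0.8],[0,0,0]]
    - [[0.22,0,0.7],[0,0,0]]
    - [[0.19,0,0.6],[0,0,0]]
    - [[0.06,0,0.2],[0,0,0]]
    - [[0.06,0,0.2],[0,0,0]]
    - [[0,0,0],[0,0,0]]
    - [[0,0,0],[0,0,0]]
    - [[0,0,0],[0,0,0]]

```text
t: 61.62
tool_pos: [450.9, -285.6, 97.6]
ee_rot: [3.141, 0.306, 2.79]
force: [-0.1, 1.3, -6.4]
width: 46.6
finger_force: 85.0
```

```bash
python3 p.py 450,-286,93,160,-17.5
```

```text
t 61.62 pos [ 450.9 -285.6   97.6] zaxis [ 0.283 -0.103 -0.954] yaw 159.9 F [-0.1  1.3 -6.4] w 46.6 q [-0.74  0.49  2.1   0.42  0.29 -2.35]
450,-286,93,160,-17.5 | turn [ 0.   0.  -0.1] min rows 1 | shift [ 0.2  -0.06  0.42] len 0.5
```

Request:
drive_tool:
  moves:
    - [[0.03,0,0.1],[0,0,0]]
    - [[0.03,0,0.1],[0,0,0]]
    - [[0.03,0,0.1],[0,0,0]]
    - [[0.03,0,0.1],[0,0,0]]
    - [[0,0,0],[0,0,0]]
    - [[0,0,0],[0,0,0]]
    - [[0,0,0],[0,0,0]]
    - [[0,0,0],[0,0,0]]
    - [[0,0,0],[0,0,0]]
    - [[0,0,0],[0,0,0]]

```text
t: 62.45
tool_pos: [450.8, -285.7, 93.7]
ee_rot: [3.141, 0.306, 2.79]
force: [-5.6, -0.2, 5.5]
width: 46.9
finger_force: 86.5
```

```bash
python3 p.py
```

```text
t 62.45 pos [ 450.8 -285.7   93.7] zaxis [ 0.283 -0.103 -0.953] yaw 159.9 F [-5.6 -0.2  5.5] w 46.9 q [-0.75  0.5   2.11  0.44  0.28 -2.37]
```

It stands on the mat, as the force reversed to +5.5 N. Releasing and retracting.

Request:
drive_tool:
  moves:
    - [[0,0,0],[0,0,0]]
    - [[0,0,0],[0,0,0]]
    - [[0,0,0],[0,0,0]]
    - [[0,0,0],[0,0,0]]
    - [[0,0,0],[0,0,0]]
    - [[0,0,0],[0,0,0]]
    - [[0,0,0],[0,0,0]]
    - [[0,0,0],[0,0,0]]
    - [[0,0,0],[0,0,0]]
    - [[0,0,0],[0,0,0]]
  gripper: 8.5

```text
t: 63.28
tool_pos: [450.8, -285.5, 93.1]
ee_rot: [3.14, 0.305, 2.79]
force: [0.2, 0.2, -0.4]
width: 84.9
finger_force: 0.0
```

Request:
drive_tool:
  moves:
    - [[0,0,-1],[0,0,0]]
    - [[-0.2,0,-1.5],[0,0,0]]
    - [[-0.3,0,-1.5],[0,0,0]]
    - [[-0.4,0,-1.5],[0,0,0]]
    - [[-0.4,0,-1.5],[0,0,0]]
    - [[-0.4,0,-1.5],[0,0,0]]
    - [[-0.4,0,-1.5],[0,0,0]]
    - [[-0.4,0,-1.5],[0,0,0]]
    - [[-0.4,0,-1.5],[0,0,0]]
    - [[0,0,0],[0,0,0]]

```text
t: 64.12
tool_pos: [440.6, -282.3, 228.5]
ee_rot: [-3.141, 0.309, 2.791]
force: [-0.4, -0.2, 0.7]
width: 85.0
finger_force: 0.0
```

```bash
python3 p.py 450,-286,280,160,0 460,30,300,160,0
```

```text
t 64.12 pos [ 440.6 -282.3  228.5] zaxis [ 0.285 -0.105 -0.953] yaw 159.9 F [-0.4 -0.2  0.7] w 85.0 q [-0.75  0.26  1.99  0.21  0.61 -2.13]
450,-286,280,160,0 | turn [-0.  17.7 -0.1] min rows 3 | shift [-1.01 -0.02 -5.15] len 5.3
460,30,300,160,0 | turn [0. 0. 0.] min rows 0 | shift [ 9.87 30.04 -2.  ] len 31.7
```

Request:
drive_tool:
  moves:
    - [[0,0,0],[0,5.9,0]]
    - [[0,0,0],[0,5.9,0]]
    - [[0,0,0],[0,5.9,0]]
    - [[-0.5,0,-2.6],[0,0,0]]
    - [[-0.5,0,-2.6],[0,0,0]]
    - [[1,3,-0.2],[0,0,0]]
    - [[1,3,-0.2],[0,0,0]]
    - [[1,3,-0.2],[0,0,0]]
    - [[1,3,-0.2],[0,0,0]]
    - [[1,3,-0.2],[0,0,0]]

```text
t: 64.95
tool_pos: [453.9, -125.8, 287.4]
ee_rot: [3.14, -0.005, 2.79]
force: [1.0, -0.8, -0.3]
width: 84.9
finger_force: 0.0
```

Request:
drive_tool:
  moves:
    - [[1,3,-0.2],[0,0,0]]
    - [[1,3,-0.2],[0,0,0]]
    - [[1,3,-0.2],[0,0,0]]
    - [[1,3,-0.2],[0,0,0]]
    - [[1,3,-0.2],[0,0,0]]
    - [[0,0,0],[0,0,0]]
    - [[0,0,0],[0,0,0]]
    - [[0,0,0],[0,0,0]]
    - [[0,0,0],[0,0,0]]
    - [[0,0,0],[0,0,0]]

```text
t: 65.78
tool_pos: [458.9, 29.8, 298.2]
ee_rot: [3.141, -0.004, 2.789]
force: [0.3, -0.1, 0.0]
width: 84.9
finger_force: 0.0
```

```bash
python3 p.py; python3 ptr.py|head -1; python3 - <<'E'
from m import *
for n in('scene','top'):
    i,d=grab_frame(n); C=cloud(n,d); h=cv2.cvtColor(i,cv2.COLOR_RGB2HSV);H,S,V=h[...,0],h[...,1],h[...,2]
    near=(np.abs(C[...,0]-447)<120)&(np.abs(C[...,1]+278)<115)&(d>0)
    k,l,s,c=cv2.connectedComponentsWithStats((near&((H<6)|(H>174))&(S>170)&(V>80)&(C[...,2]>46)&(C[...,2]<90)).astype(np.uint8))
    for j in range(1,k):
        if s[j,4]>25: p=C[l==j]; p=p[p[:,2]>np.percentile(p[:,2],90)-6]; print(n,'lid',p.mean(0).round(),s[j,4])
    m=near&(S<80)&(C[...,2]>18)&(C[...,2]<32)&(C[...,1]<-175); print(n,'caddy',cv2.minAreaRect(C[m][:,:2].astype(np.float32)))
    if n=='top':
        m=((H<8)|(H>172))&(S>90)&(V>60)&(d>0)&(np.hypot(C[...,0]-623,C[...,1]+299)<45)&(C[...,2]>85); p=C[m].mean(0)-[623,-299,0]; print('index',np.degrees(np.arctan2(p[1],-p[0])).round(1))
        save('fin',cv2.resize(i[60:320,60:420],None,fx=2,fy=2))
E
```

```text
t 65.78 pos [458.9  29.8 298.2] zaxis [-0.003  0.002 -1.   ] yaw 159.8 F [ 0.3 -0.1  0. ] w 84.9 q [-0.08  0.18  1.85  0.    1.12 -1.3 ]
pointer z 390.5 [726.  13. 390.] [216 150] [252 189] 14
scene lid [ 486. -337.   59.] 86
scene lid [ 417. -222.   59.] 64
scene caddy ((446.2720031738281, -283.61785888671875), (155.7559356689453, 173.81317138671875), 69.68000030517578)
top lid [ 508. -265.   59.] 156
top lid [ 477. -339.   59.] 151
top lid [ 405. -226.   59.] 155
top caddy ((444.2244873046875, -283.61785888671875), (148.54603576660156, 173.14732360839844), 70.03721618652344)
index 93.3
```

View pics/fin.png

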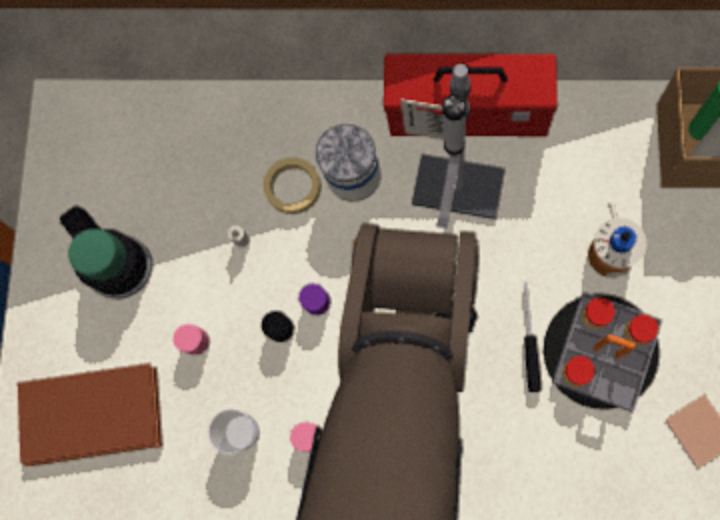

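The caddy is on the mat at about (445, −284), within 10 mm of its centre. The three tubs are inside and the sleeve index is unchanged. One check of the hook's height, then hand-in.

```bash
python3 - <<'E'
from m import *
u=np.array([.985,-.171]); v=np.array([.171,.985]); dip=np.array([617,6.])
i,d=grab_frame('scene'); C=cloud('scene',d); S=cv2.cvtColor(i,cv2.COLOR_RGB2HSV)[...,1]
a=(C[...,:2]-dip)@u; b=(C[...,:2]-dip)@v; z=C[...,2]
m=(a>25)&(a<75)&(np.abs(b)<9)&(d>0)&(z>185)&(z<250)&(S<80); h=np.median(z[m]); print(h,m.sum())
if abs(h-239.8)<3: print(close_job())
E
```

```text
239.95336720655962 67
the job is handed in; nothing more can be done
None
```

The job is handed in: all three tubs are in the caddy, which stands about 7 mm off the middle of the mat, the balance read about 3.5 so the sleeve is set to 4 (3 would also have been within tolerance), and the empty hook is back at the top.

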